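# Set clay slabs to dry under a weight on a pinned board

### The arm

A 6-joint arm with a two-finger parallel gripper is mounted at the origin on the work surface; the furniture and walls round the work are solid. World frame = base frame: x ahead of the robot, y to its left, z up, the work surface at z = 0. Lengths are in m, angles in rad, forces in N, time in s.
With the tool pointing down it reaches from about 0.35 to 0.775 m from the base axis. Payload 5.5 kg.
Tool frame: the origin (TCP) lies midway between the tips of the shut fingers; the grasp point (between the pads) lies grip_point_offset behind it (grip_point_offset is the distance from the TCP to the grasp point, in m); z points along the fingers, y is the direction in which the jaws open and shut (so a half turn about z gives the same grasp; the last joint's range is limited). The gripper opens to 85 mm and grips with 20 to 120 N. Pads are 22 mm wide; open, the fingers measure 114 mm over their backs; the gripper's body (76 mm by 85 mm) begins 54 mm behind the grasp point. The pads swing forward as they close: fully open they stand 13 mm farther back than shut.
Start: joints at [1.057, 0.313, 0.046, 1.304, 0, 1.431], TCP at [0.21, 0.535, 0.231] pointing down, gripper open.
Joint ranges: [-2.76, 2.76], [-0.86, 1.69], [-1.03, 1.26], [-2.2, 2.34], [-1.47, 1.5], [-3.14, 3.14]. Speed limits (rad/s): [2.57, 2.57, 3.14, 3.14, 3.14, 3.14].

### API

Orientations are given as a unit quaternion [w, x, y, z].
In Python, from workcell import * gives the robot as it stands.
- The arm moves only by the tool send_rows, never from a script. Its argument "series" is one flat list of numbers, 7 for each row, row after row: the shift along the tool's x, y, z in cm, then the turn, a rotation vector about the tool's x, y, z in degrees, then the opening, from 0 (shut) to 1 (fully open). A call has 1 to 10 rows; each row is the pose to reach, as a shift and turn from the pose commanded when the call began, along the tool's axes at that moment; what a row does not reach only later rows make up. A row lasts 1/12 s, in which the tool goes at most 41.7 mm and 7.16 degrees, less where a joint would pass 70% of its speed; a pose out of reach is approached as far as the arm can. A call with a gripper value outside its range is refused whole. The fingers move at their own pace and stop on an object; "newtons" is the grip in N (left out, the last holds). Time passes only in rows, so rows that repeat a pose let the fingers close. It gives the time, the measured TCP pose, the force and the opening at its end, in the units of the state.
- get_state(): the state, without advancing time (a new reading comes with each control period).
- read_camera(name): name is "side" or "top" or "wrist"; returns the picture (384x512x3 uint8, blue, green, red); there is no depth.
- camera_info(name): a dict with "K" (3x3 intrinsics, pixels), "xyz" and "attitude" of the camera in the world. Camera axes: x right, y down, z forward; pixel columns grow to the right and rows downward; lengths in m; the calibration is good to about 2 mm. A picture is of the moment at which its call begins: read the wrist's pose just before it. camera_info takes no time and is no camera call; for the wrist camera it gives the pose at the moment of the call.
- hand_in(): hands the job in, once; it reports no verdict.
Trained networks look in the newest picture that a camera, given by its name, has taken for a name from the list of things; names that differ only in an ending like _2 or _b are one class to them, and where a whole thing is asked for, a point or a joint stands for the part that bears it (a point fixed in the world has none). Each returns a list of dicts, best first, with "p" (0 to 1); they miss things now and then, are a little off and sometimes report something else, mostly with a low value. They report only what shows in the picture. A call takes as long as a camera call.
- silhouettes(camera, label): "pixels" (384x512 bool, what is visible of it) and "box" ([left, top, width, height] in pixels, round what is visible of it).
The state is a dict: "clock": time; "joint_pos": joint angles; "qvel": joint speeds; "tau": joint torques, N m; "tcp_pos": TCP position; "orientation": TCP orientation; "wrist_force": force on the tool from outside, world axes, zero at the start; "ft_torque": the same for the moment, N m; "finger_gap": finger opening in m.
Only numpy, scipy, OpenCV 4.12 (cv2) and the standard library are available. Lean on these libraries where they do the work, as an engineer would, in place of code of your own. Each camera call takes 0.05 s, during which the arm holds its last target. There are 200 camera calls.

### The job

Get the slabs ready to dry flat: first clear the wooden rib off the stand and lay it flat on the middle of the round bat, then set the drying board over both pins so that it lies fully home on the stand. Stack every clay slab on the middle of the board, lengthwise along it, largest at the bottom and each next smaller one centred on the one below, and last stand the iron weight upright on the middle of the top slab. Leave the lidded pot, the small raw jar and the eraser where they are.

Things in the scene. Friction and masses are not known exactly. Their poses are not given: they have to be found in the camera images.
- stand_seat (a point): Fixed wooden stand on the table, 250 mm long (its y) and 20 mm high: a rail 44 mm wide joining two cross feet, each 90 mm (x) by 56 mm (y). Two upright steel pins, 12 mm in diameter with tapered tips, rise 35 mm above the stand's top on its centre line, at y = -95 and +95 mm. This point is the middle of the stand's flat top, 20 mm above the table, half-way between the pins; z up.
- pin_a (a point): Tip of one pin of the stand (at the stand's y = -95 mm), 55 mm above the table.
- pin_b (a point): Tip of the other pin of the stand (at the stand's y = +95 mm), 55 mm above the table.
- rib_centre (a point): Half-moon wooden rib (a potter's scraper), about 40 (x) x 104 (y) x 8 mm, left lying flat on the stand's rail between the pins. The point is its centre, 4 mm above its underside; z up.
- bat_top (a point): Round plywood bat, 204 mm in diameter and 10 mm thick, fixed flat on the table: the place for tools. The point is the centre of its top face, 10 mm above the table.
- board_centre (a point): Loose light wooden drying board, 62 (x) x 250 (y) x 18 mm, lying flat on the table, with two through holes of 16 mm on its centre line at y = -95 and +95 mm. The point is its centre, 9 mm above its underside. It fits the pins either way round; the pins then stand 17 mm above its top.
- board_hole_a (a point): Centre of the board's hole at its y = -95 mm, half-way through the thickness.
- board_hole_b (a point): Centre of the board's hole at its y = +95 mm, half-way through the thickness.
- weight_centre (a point): Square dark iron pressing weight, block 36 x 36 x 34 mm with a steel knob (20 mm in diameter, rising 18 mm above the block) on top, about 0.35 kg, standing on the table. The point is the centre of the block, 17 mm above its underside; z up.
- lidded_jar: Bystander: lidded clay pot, 78 mm in diameter, 101 mm high; origin at the centre of its underside.
- raw_jar: Bystander: small raw clay jar, 62 mm in diameter, 64 mm high; origin at the centre of its underside.
- rubber: Bystander: worn eraser, 19 x 42 x 12 mm; origin at the centre of its underside.
- slab_1_centre (a point): Flat fired-clay slab, 56 (x) x 114 (y) x 16 mm (number 1 of five sizes, 1 the largest), lying flat on the table; three to five of the five are there, the rest absent. The point is its centre, 8 mm above its underside; z up.
- slab_2_centre (a point): Flat fired-clay slab, 52 (x) x 99 (y) x 16 mm (number 2 of five sizes, 1 the largest), lying flat on the table; three to five of the five are there, the rest absent. The point is its centre, 8 mm above its underside; z up.
- slab_3_centre (a point): Flat fired-clay slab, 48 (x) x 84 (y) x 16 mm (number 3 of five sizes, 1 the largest), lying flat on the table; three to five of the five are there, the rest absent. The point is its centre, 8 mm above its underside; z up.
- slab_4_centre (a point): Flat fired-clay slab, 44 (x) x 69 (y) x 16 mm (number 4 of five sizes, 1 the largest), lying flat on the table; three to five of the five are there, the rest absent. The point is its centre, 8 mm above its underside; z up.
- slab_5_centre (a point): Flat fired-clay slab, 40 (x) x 54 (y) x 16 mm (number 5 of five sizes, 1 the largest), lying flat on the table; three to five of the five are there, the rest absent. The point is its centre, 8 mm above its underside; z up.

How it is judged:
By the outcome, as a careful person would: the job done as asked, in the order asked, and still so for the second after the job is handed in, with the robot touching nothing.
Of slab_1, slab_2, slab_3, slab_4, slab_5 only 3 to 5 are there at a start; the rules pass over those that are not, and their reading is None.
At some moment in a run one of board, weight may be knocked a few centimetres aside while the robot is not near it.
It also fails if it takes over 210 s, if anything falls off the work surface, if the arm or the gripper's body presses on something with over 40 N, if the wrist force passes 120 N, or if a joint passes its speed limit or range.

## Working session

There is one attempt and no reset: what is moved stays moved. The work goes in short steps, Python scripts to look and compute and a tool call to move; the robot and the scene stay as the last step left them, time stands still between calls to the robot, and variables do not carry over. Pictures are saved under pics/ and viewed, about 12 in all and at most 16, crops included, and the job is handed in when it is done.

Besides the shell and the picture viewer there is one more tool, called after ">>>" as name(argument=value, ...) on one line, values as JSON. send_rows: Moves the arm, as the interface text tells. Its arguments: {"type":"object","properties":{"series":{"type":"array"},"newtons":{"type":"number"}},"required":["series"]}

```bash
ls; mkdir -p pics; python3 - <<'E'
from workcell import *
import cv2,numpy as np
s=get_state();print(s)
a=read_camera("top");b=read_camera("side")
for n in("top","side","wrist"):print(n,camera_info(n))
cv2.imwrite("pics/top0.png",cv2.resize(a,(768,576)));cv2.imwrite("pics/side0.png",cv2.resize(b,(768,576)))
E
```

```text
pics
{'clock': 0.0, 'joint_pos': array([ 1.05742458e+00,  3.14017344e-01,  4.49645209e-02,  1.30362082e+00,
       -1.05527492e-05,  1.43119426e+00]), 'qvel': array([ 0.00042447,  0.00026871, -0.00062765,  0.00013523, -0.00042511,
       -0.00058399]), 'tau': array([ 7.21230081e-04, -4.80623496e+01,  2.98536962e+01,  1.95081899e-02,
       -2.22862404e-04,  2.69740966e-06]), 'tcp_pos': array([0.20969961, 0.53483128, 0.23039334]), 'orientation': array([-2.96046817e-04,  1.85798798e-01,  9.82587363e-01, -8.90766757e-04]), 'wrist_force': array([-0.20196957, -0.47608073,  0.61758406]), 'ft_torque': array([0.00704464, 0.00624735, 0.009864  ]), 'finger_gap': 0.08540209978548616}
top {'K': array([[388.66788341,   0.        , 251.37050839],
       [  0.        , 388.66788341, 191.28340879],
       [  0.        ,   0.        ,   1.        ]]), 'xyz': array([0.34232098, 0.05321784, 1.17288326]), 'attitude': array([ 0.0376362 , -0.70242058,  0.70881137, -0.05268103])}
side {'K': array([[371.9776072 ,   0.        , 251.45290572],
       [  0.        , 371.9776072 , 190.68937501],
       [  0.        ,   0.        ,   1.        ]]), 'xyz': array([ 0.41039944, -0.94522426,  0.96382723]), 'attitude': array([-0.40934129,  0.91117951, -0.04605722,  0.0083874 ])}
wrist {'K': array([[318.38221789,   0.        , 255.70219228],
       [  0.        , 318.38221789, 191.55929479],
       [  0.        ,   0.        ,   1.        ]]), 'xyz': array([0.13244541, 0.56470245, 0.37293123]), 'attitude': array([0.13579587, 0.81499154, 0.55566169, 0.09267337])}
```

View pics/top0.png

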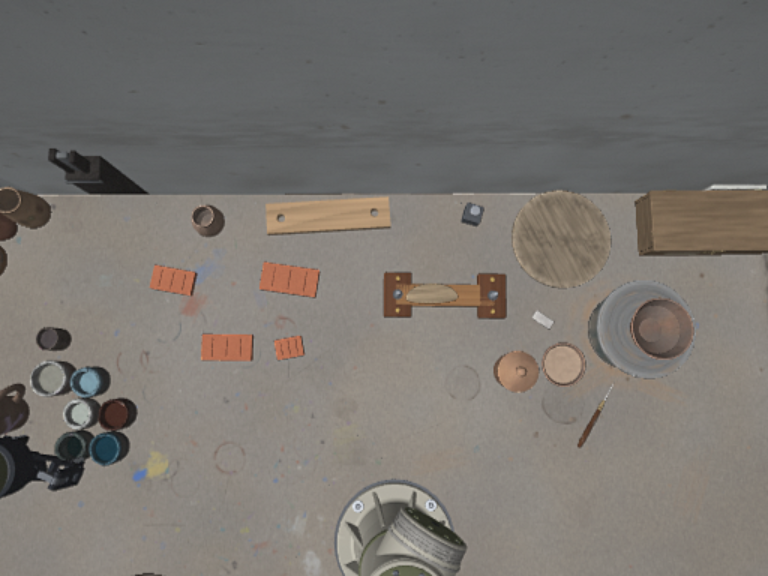

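View pics/side0.png

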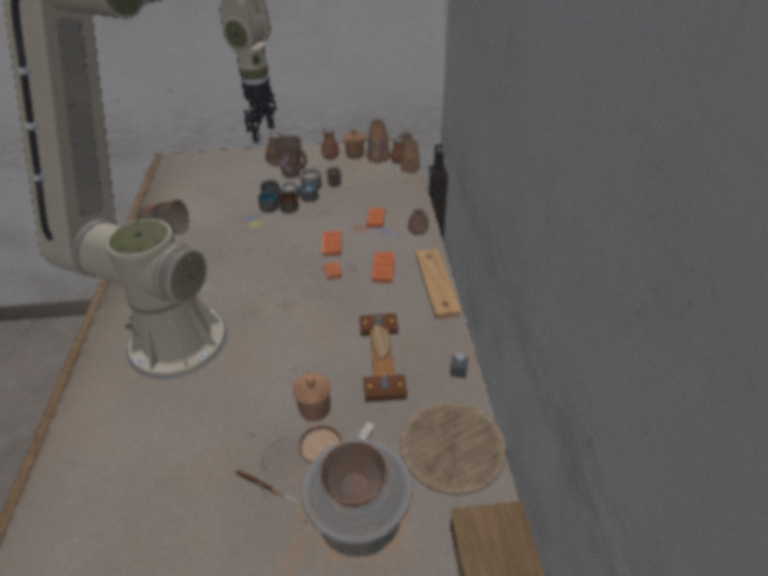

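```bash
cat > h.py <<'E'
from workcell import *
import cv2,numpy as np
from scipy.spatial.transform import Rotation as R
def rot(q): return R.from_quat([q[1],q[2],q[3],q[0]])
def ray(ci,uv,z):
    uv=np.atleast_2d(np.asarray(uv,float)); K=ci["K"]
    d=np.c_[(uv[:,0]-K[0,2])/K[0,0],(uv[:,1]-K[1,2])/K[1,1],np.ones(len(uv))]
    d=rot(ci["attitude"]).apply(d); c=np.asarray(ci["xyz"])
    return (c+d*((z-c[2])/d[:,2])[:,None])[:,:2]
def proj(ci,p):
    c=rot(ci["attitude"]).inv().apply(np.atleast_2d(p)-ci["xyz"]); K=ci["K"]
    return np.c_[c[:,0]/c[:,2]*K[0,0]+K[0,2],c[:,1]/c[:,2]*K[1,1]+K[1,2]]
def rects(cam,label,z,ci=None,pmin=.3):
    "world-plane min rectangles (centre, long, short, long-axis yaw deg)"
    ci=ci or camera_info(cam); out=[]
    for d in silhouettes(cam,label):
        if d["p"]<pmin: continue
        cs,_=cv2.findContours(d["pixels"].astype(np.uint8),cv2.RETR_EXTERNAL,cv2.CHAIN_APPROX_NONE)
        if not cs: continue
        c=max(cs,key=cv2.contourArea)[:,0]
        w=(ray(ci,c,z)*1000).astype(np.float32)
        (x,y),(a,b),t=cv2.minAreaRect(w)
        if a<b: a,b,t=b,a,t+90
        m=d["pixels"]; v,u=np.nonzero(m); cen=ray(ci,[u.mean(),v.mean()],z)[0]*1000
        out.append((np.round([x,y,a,b,(t+90)%180-90]).tolist(),np.round(cen).tolist(),round(d["p"],2),d["box"]))
    return out
def rel(xyz,yaw):
    "shift cm (tool axes) and turn about tool z deg to bring TCP to xyz with tool y (jaw) along world yaw deg, pointing down"
    s=get_state(); T=rot(s["orientation"])
    y=np.array([np.cos(np.radians(yaw)),np.sin(np.radians(yaw)),0]); z=np.array([0,0,-1.])
    best=None
    for sg in(1,-1):
        G=R.from_matrix(np.c_[np.cross(sg*y,z),sg*y,z]); r=(T.inv()*G).as_rotvec(degrees=True)
        if best is None or np.linalg.norm(r)<np.linalg.norm(best): best=r
    return np.round(T.inv().apply(np.array(xyz)-s["tcp_pos"])*100,2),np.round(best,1)
E
python3 - <<'E'
from h import *
read_camera("top")
for l,z in[("slab_1_centre",.016),("board_centre",.018),("rib_centre",.028),("weight_centre",.034),("bat_top",.01),("stand_seat",.02),("pin_a",.055),("board_hole_a",.018),("lidded_jar",.05),("raw_jar",.06),("rubber",.012)]:
    print(l)
    for r in rects("top",l,z): print("  ",r)
E
```

```text
slab_1_centre
   ([507.0, 204.0, 117.0, 58.0, 81.0], [507.0, 204.0], 0.88, [174.5, 172.9, 34.2, 24.6])
board_centre
   ([637.0, 126.0, 250.0, 66.0, -87.0], [637.0, 127.0], 0.77, [179.1, 132.3, 79.9, 25.1])
rib_centre
   ([477.0, -81.0, 101.0, 36.0, 90.0], [476.0, -81.0], 0.53, [271.3, 191.5, 31.8, 10.7])
   ([472.0, -106.0, 242.0, 90.0, 89.0], [470.0, -112.0], 0.32, [253.4, 180.3, 81.4, 30.3])
weight_centre
   ([634.0, -164.0, 44.0, 38.0, -19.0], [634.0, -164.0], 0.74, [310.5, 133.8, 10.9, 17.7])
bat_top
   ([589.0, -349.0, 205.0, 204.0, -15.0], [589.0, -349.0], 0.86, [338.7, 125.3, 70.2, 68.7])
stand_seat
   ([473.0, -142.0, 174.0, 91.0, 88.0], [471.0, -115.0], 0.64, [256.2, 182.5, 82.4, 29.1])
   ([478.0, -80.0, 99.0, 36.0, 90.0], [477.0, -79.0], 0.41, [270.1, 190.7, 33.6, 13.2])
pin_a
   ([473.0, -140.0, 169.0, 87.0, 81.0], [467.0, -109.0], 0.95, [258.6, 182.8, 79.6, 32.4])
board_hole_a
   ([637.0, 127.0, 251.0, 72.0, -87.0], [637.0, 127.0], 0.69, [178.4, 130.8, 79.8, 27.6])
   ([373.0, 203.0, 55.0, 41.0, -80.0], [372.0, 203.0], 0.47, [181.8, 223.5, 23.3, 18.7])
lidded_jar
   ([322.0, -238.0, 84.0, 82.0, 44.0], [322.0, -237.0], 0.56, [329.8, 234.7, 29.2, 26.9])
raw_jar
   ([617.0, 356.0, 63.0, 61.0, 1.0], [617.0, 357.0], 0.95, [127.2, 131.6, 22.7, 26.3])
rubber
```

```bash
python3 - <<'E'
from h import *
a=read_camera("top");ci=camera_info("top")
hsv=cv2.cvtColor(a,cv2.COLOR_BGR2HSV)
m=((hsv[...,0]<13)&(hsv[...,1]>130)&(hsv[...,2]>120)).astype(np.uint8)
m=cv2.morphologyEx(m,cv2.MORPH_CLOSE,np.ones((3,3)))
cs,_=cv2.findContours(m,cv2.RETR_EXTERNAL,cv2.CHAIN_APPROX_NONE)
for c in cs:
    if cv2.contourArea(c)<60: continue
    w=(ray(ci,c[:,0],.016)*1000).astype(np.float32);(x,y),(p,q),t=cv2.minAreaRect(w)
    if p<q:p,q,t=q,p,t+90
    print(np.round([x,y,p+3,q+3,t]),c[:,0].mean(0))
for l in("slab_1_centre","rubber","weight_centre"):
    for d in rects("top",l,.016,pmin=.05): print(l,d)
print("wall", ray(ci,[[180,129.5],[310,129.5],[420,129]],0))
# feet of the stand corners from display picture
print("stand",ray(ci,np.array([[384,295],[507,295],[445,295]])/1.5,.02))
print("pins", ray(ci,np.array([[398,295],[493,295]])/1.5,.055))
print("rubber",ray(ci,np.array([[543,320]])/1.5,.012))
E
```

```text
[373. 203.  55.  40. 100.] [192.125 231.5  ]
[375. 326.  99.  50.  89.] [150.62765957 231.0212766 ]
[509. 436.  85.  48.  79.] [114.525  186.4375]
[508. 204. 114.  56.  81.] [192.5        185.96226415]
slab_1_centre ([508.0, 203.0, 117.0, 59.0, 80.0], [508.0, 204.0], 0.77, [172.8, 171.9, 38.1, 28.3])
rubber ([423.0, -302.0, 42.0, 23.0, 55.0], [423.0, -302.0], 0.44, [352.3, 204.9, 17.6, 12.6])
weight_centre ([637.0, -168.0, 39.0, 37.0, -19.0], [637.0, -168.0], 0.57, [309.3, 133.2, 11.4, 18.0])
weight_centre ([472.0, -144.0, 171.0, 88.0, 88.0], [471.0, -117.0], 0.48, [253.6, 181.6, 83.1, 32.2])
wall [[ 0.68743465  0.24632972]
 [ 0.68569231 -0.15735989]
 [ 0.68581203 -0.50357724]]
stand [[ 0.47407956  0.01420068]
 [ 0.47210741 -0.2318976 ]
 [ 0.47310367 -0.10757753]]
pins [[ 0.46986274 -0.01166995]
 [ 0.46838577 -0.19597505]]
rubber [[ 0.42198513 -0.3044511 ]]
```

```bash
python3 - <<'E'
from h import *
import workcell
print(getattr(workcell,"grip_point_offset",None),[n for n in dir(workcell) if n[0]!='_'])
print(rel([.475,-.09,.2],0))
ci=camera_info("wrist");s=get_state();print(rot(s["orientation"]).inv().apply(ci["xyz"]-s["tcp_pos"]),(rot(s["orientation"]).inv()*rot(ci["attitude"])).as_matrix().round(2))
E
```

```text
0.0187 ['MotionError', 'camera_info', 'get_state', 'grip_point_offset', 'hand_in', 'read_camera', 'silhouettes']
(array([-47.5 , -48.54,   3.13]), array([ 0. , -0. , 68.6]))
[ 0.08288181 -0.00070071 -0.14241724] [[-0.   -0.95 -0.32]
 [ 1.   -0.    0.  ]
 [-0.   -0.32  0.95]]
```

>>> send_rows(series=[-24, -24, 1, 0, 0, 68.6, 1, -24, -24, 1, 0, 0, 68.6, 1, -24, -24, 1, 0, 0, 68.6, 1, -24, -24, 1, 0, 0, 68.6, 1, -24, -24, 1, 0, 0, 68.6, 1, -24, -24, 1, 0, 0, 68.6, 1, -24, -24, 1, 0, 0, 68.6, 1, -24, -24, 1, 0, 0, 68.6, 1, -24, -24, 1, 0, 0, 68.6, 1, -24, -24, 1, 0, 0, 68.6, 1], newtons=40)

```text
clock: 1.73
tcp_pos: [0.347, 0.2216, 0.2215]
orientation: [0.0, 0.711, 0.703, 0.0]
wrist_force: [-0.4, 0.6, -0.3]
finger_gap: 0.0853
```

```bash
python3 -c "
from h import *
print(rel([.475,-.09,.2],0))"
```

```text
(array([-31.01,  13.17,   2.16]), array([ 0. ,  0. , -0.7]))
```

>>> send_rows(series=[-31, 13.2, 2.2, 0, 0, -0.7, 1, -31, 13.2, 2.2, 0, 0, -0.7, 1, -31, 13.2, 2.2, 0, 0, -0.7, 1, -31, 13.2, 2.2, 0, 0, -0.7, 1, -31, 13.2, 2.2, 0, 0, -0.7, 1, -31, 13.2, 2.2, 0, 0, -0.7, 1, -31, 13.2, 2.2, 0, 0, -0.7, 1, -31, 13.2, 2.2, 0, 0, -0.7, 1, -31, 13.2, 2.2, 0, 0, -0.7, 1, -31, 13.2, 2.2, 0, 0, -0.7, 1])

```text
clock: 2.57
tcp_pos: [0.4783, -0.0881, 0.1988]
orientation: [-0.0, 0.704, 0.71, -0.0]
wrist_force: [-0.7, 0.1, 0.2]
finger_gap: 0.0853
```

```bash
python3 - <<'E'
from h import *
s=get_state();ci=camera_info("wrist");a=read_camera("wrist")
print(s["tcp_pos"],s["joint_pos"])
for l,z in[("rib_centre",.028),("stand_seat",.02),("pin_a",.055)]:
    for r in rects("wrist",l,z,ci): print(l,r)
cv2.imwrite("pics/w1.png",cv2.resize(a,(768,576)))
print(proj(ci,[s["tcp_pos"]*[1,1,0]+[0,0,.028]])*1.5)
E
```

```text
[ 0.47832049 -0.08812694  0.19879443] [-3.47465806e-01  1.55761516e-01 -2.38407559e-01  1.17695111e+00
  5.16391511e-05  1.21577646e+00]
rib_centre ([478.0, -78.0, 100.0, 39.0, -90.0], [477.0, -76.0], 0.77, [235.7, 106.7, 41.5, 97.0])
stand_seat ([477.0, -25.0, 89.0, 82.0, -1.0], [476.0, -85.0], 0.81, [207.8, 58.0, 93.9, 227.1])
pin_a ([476.0, -95.0, 219.0, 80.0, 89.0], [476.0, -76.0], 0.77, [206.3, 59.7, 96.0, 221.2])
[[382.6279187  253.61747686]]
```

View pics/w1.png

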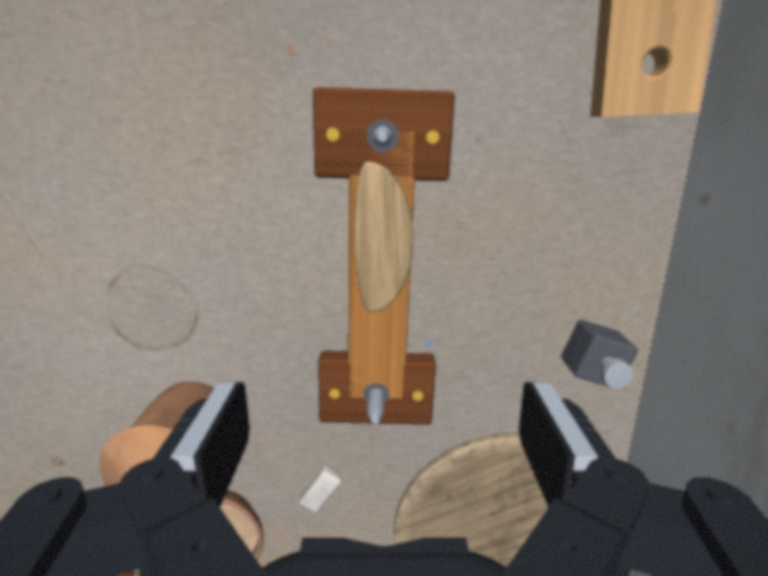

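```bash
python3 - <<'E'
from h import *
ci=camera_info("wrist")
f=lambda p,z:(ray(ci,np.array(p)/1.5,z)*1000).round(1).tolist()
print("rib ends",f([[371,162],[375,311]],.028),"sides",f([[357,240],[411,235]],.028),"centre",f([[384,237]],.028))
print("feet",f([[314,88],[454,92],[450,180],[314,177]],.02),f([[319,352],[435,353],[433,424],[319,421]],.02))
print("tips",f([[382,130],[375,420]],.055),"bases",f([[382,140],[375,388]],.02))
print("board corner",f([[597,116],[697,113]],.018),f([[652,62]],.018),"wall",f([[720,0],[628,450]],0))
print("weight top corners",f([[583,321],[636,350],[605,385],[563,357]],.034))
E
```

```text
rib ends [[468.8, -24.4], [472.1, -126.4]] sides [[459.7, -75.3], [495.8, -71.4]] centre [[477.8, -73.0]]
feet [[432.9, 19.3], [520.3, 18.1], [520.9, -35.8], [431.1, -35.1]] [[430.5, -163.0], [517.1, -162.7], [518.5, -224.8], [428.7, -223.2]]
tips [[475.7, -4.7], [473.1, -197.8]] bases [[475.6, -11.1], [472.5, -193.0]]
board corner [[612.7, 5.3], [676.2, 7.9]] [[641.7, 37.1]] wall [[686.7, 75.1], [689.2, -262.5]]
weight top corners [[617.4, -129.6], [658.5, -151.4], [641.0, -180.0], [607.2, -157.7]]
```

>>> send_rows(series=[1.3, -0.1, 5, 0, 0, 1, 0.7, 1.3, -0.1, 10, 0, 0, 1, 0.7, 1.3, -0.1, 14, 0, 0, 1, 0.7, 1.3, -0.1, 16, 0, 0, 1, 0.7, 1.3, -0.1, 17, 0, 0, 1, 0.7, 1.3, -0.1, 17.5, 0, 0, 1, 0.7, 1.3, -0.1, 17.8, 0, 0, 1, 0.7, 1.3, -0.1, 17.8, 0, 0, 1, 0.7], newtons=30)

```text
clock: 3.43
tcp_pos: [0.4779, -0.0727, 0.0228]
orientation: [0.001, 0.709, 0.705, 0.001]
wrist_force: [0.7, 0.4, 1.0]
finger_gap: 0.0598
```

>>> send_rows(series=[0, 0, 0, 0, 0, 0, 0.3, 0, 0, 0, 0, 0, 0, 0.2, 0, 0, 0, 0, 0, 0, 0.2, 0, 0, 0, 0, 0, 0, 0.2, 0, 0, 0, 0, 0, 0, 0.2, 0, 0, 0, 0, 0, 0, 0.2])

```text
clock: 3.93
tcp_pos: [0.4782, -0.0733, 0.0236]
orientation: [0.002, 0.709, 0.705, 0.001]
wrist_force: [-2.0, 0.8, 6.8]
finger_gap: 0.0376
```

>>> send_rows(series=[0, 0, -2, 0, 0, 0, 0.2, 0, 0, -6, 0, 0, 0, 0.2, 0, 0, -10, 0, 0, 0, 0.2, 0, 0, -12, 0, 0, 0, 0.2, -4, 1.6, -12, 0, 0, 0, 0.2, -8, 3.2, -12, 0, 0, 0, 0.2, -12, 4.8, -12, 0, 0, 0, 0.2, -15.6, 6.3, -12, 0, 0, 0, 0.2, -19, 7.7, -12, 0, 0, 0, 0.2, -22, 9, -12, 0, 0, 0, 0.2])

```text
clock: 4.77
tcp_pos: [0.5663, -0.2966, 0.1427]
orientation: [0.002, 0.71, 0.705, 0.0]
wrist_force: [0.5, 0.8, -0.1]
finger_gap: 0.0366
```

```bash
python3 - <<'E'
from h import *
s=get_state();ci=camera_info("wrist");a=read_camera("wrist")
print(s["tcp_pos"],s["finger_gap"],rel([.589,-.349,.02],0))
for l,z in[("rib_centre",s["tcp_pos"][2]),("bat_top",.01)]:
    for r in rects("wrist",l,z,ci): print(l,r)
read_camera("top")
for r in rects("top","bat_top",.01): print(r)
cv2.imwrite("pics/w2.png",a)
E
```

```text
[ 0.56632605 -0.29656438  0.14274571] 0.03655747297277537 (array([-4.58,  2.03, 12.25]), array([ 0.3,  0.3, -0.6]))
rib_centre ([567.0, -304.0, 106.0, 39.0, -90.0], [565.0, -299.0], 0.71, [216.0, 166.1, 78.7, 181.7])
bat_top ([597.0, -326.0, 201.0, 155.0, -14.0], [605.0, -314.0], 0.85, [173.2, 124.3, 217.2, 194.3])
([596.0, -297.0, 197.0, 98.0, -6.0], [596.0, -297.0], 0.67, [342.4, 126.7, 34.4, 62.9])
```

View pics/w2.png

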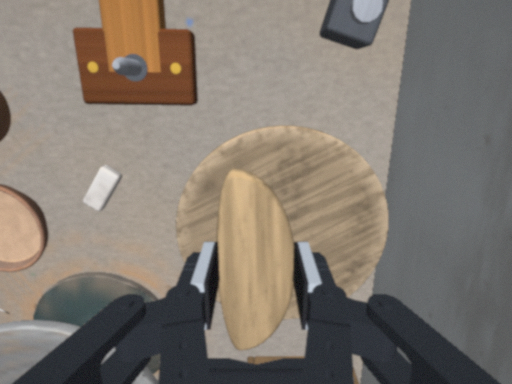

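```bash
python3 - <<'E'
from h import *
ci=camera_info("wrist")
p=ray(ci,[[177,220],[387,220],[290,126],[225,144],[350,147],[205,165],[376,178]],.01)
A=np.c_[2*p,np.ones(len(p))];s=np.linalg.lstsq(A,(p**2).sum(1),rcond=None)[0];print(s[:2],np.sqrt(s[2]+s[0]**2+s[1]**2))
E
```

```text
[ 0.59076968 -0.34492882] 0.09882798075017311
```

>>> send_rows(series=[-4.7, 2.4, 4, 0, 0, 0, 0.2, -4.7, 2.4, 8, 0, 0, 0, 0.2, -4.7, 2.4, 10.5, 0, 0, 0, 0.2, -4.7, 2.4, 12, 0, 0, 0, 0.2, -4.7, 2.4, 12.6, 0, 0, 0, 0.2, -4.7, 2.4, 12.8, 0, 0, 0, 0.2, -4.7, 2.4, 12.8, 0, 0, 0, 0.2, -4.7, 2.4, 12.8, 0, 0, 0, 0.2])

```text
clock: 5.68
tcp_pos: [0.5898, -0.3398, 0.015]
orientation: [0.001, 0.709, 0.706, 0.0]
wrist_force: [0.1, -0.1, 0.2]
finger_gap: 0.037
```

>>> send_rows(series=[0, 0, 0, 0, 0, 0, 0.7, 0, 0, 0, 0, 0, 0, 0.7, 0, 0, 0, 0, 0, 0, 0.7, 0, 0, -4, 0, 0, 0, 0.8, 0, 0, -8, 0, 0, 0, 0.8, 0, 0, -12, 0, 0, 0, 0.8, 0, 0, -16, 0, 0, 0, 0.8, 4, 0, -18, 0, 0, 0, 0.8, 8, 0, -18, 0, 0, 0, 0.8, 12, 0, -18, 0, 0, 0, 0.8])

```text
clock: 6.52
tcp_pos: [0.5908, -0.2207, 0.1963]
orientation: [0.003, 0.71, 0.704, 0.001]
wrist_force: [0.3, 0.1, -1.4]
finger_gap: 0.0684
```

```bash
python3 - <<'E'
from h import *
s=get_state();print(s["tcp_pos"]);read_camera("top")
for l,z in[("bat_top",.01),("rib_centre",.018),("board_centre",.018),("weight_centre",.034)]:
    for r in rects("top",l,z): print(l,r)
print(rel([.61,.16,.16],0))
E
```

```text
[ 0.59083099 -0.22072561  0.19626184]
board_centre ([638.0, 126.0, 250.0, 69.0, -87.0], [638.0, 125.0], 0.85, [178.5, 132.1, 82.4, 25.8])
weight_centre ([633.0, -165.0, 45.0, 42.0, -19.0], [633.0, -164.0], 0.67, [307.6, 133.5, 16.8, 18.6])
(array([38.05,  1.82,  3.34]), array([ 0. ,  0. , -0.3]))
```

>>> send_rows(series=[36, 2.4, 0, 0, 0, 0, 0.8, 36, 2.4, 0, 0, 0, 0, 0.8, 36, 2.4, 0, 0, 0, 0, 0.8, 36, 2.4, 0, 0, 0, 0, 0.8, 36, 2.4, 0, 0, 0, 0, 0.8, 36, 2.4, 0, 0, 0, 0, 0.8, 36, 2.4, 0, 0, 0, 0, 0.8, 36, 2.4, 0, 0, 0, 0, 0.8, 36, 2.4, 0, 0, 0, 0, 0.8, 36, 2.4, 0, 0, 0, 0, 0.8])

```text
clock: 7.6
tcp_pos: [0.6164, 0.1434, 0.1927]
orientation: [-0.001, 0.708, 0.707, 0.001]
wrist_force: [-0.5, 0.3, 0.8]
finger_gap: 0.0684
```

```bash
python3 - <<'E'
from h import *
s=get_state();ci=camera_info("wrist");a=read_camera("wrist");print(s["tcp_pos"])
for r in rects("wrist","board_centre",.018,ci): print(r)
read_camera("top")
for l,z in[("bat_top",.01),("rib_centre",.018),("stand_seat",.02)]:
    for r in rects("top",l,z): print(l,r)
cv2.imwrite("pics/w3.png",cv2.resize(a,(768,576)))
E
```

```text
[0.61639372 0.14340057 0.19270006]
([641.0, 127.0, 250.0, 62.0, -87.0], [640.0, 146.0], 0.89, [244.0, 49.3, 63.9, 237.7])
bat_top ([644.0, 47.0, 93.0, 66.0, -86.0], [644.0, 47.0], 0.72, [229.4, 129.7, 31.2, 25.5])
bat_top ([590.0, -349.0, 202.0, 200.0, 90.0], [588.0, -350.0], 0.63, [339.1, 127.9, 68.6, 62.0])
rib_centre ([587.0, -346.0, 96.0, 37.0, 90.0], [587.0, -346.0], 0.82, [357.1, 154.2, 30.4, 11.3])
rib_centre ([588.0, -346.0, 201.0, 199.0, 90.0], [586.0, -347.0], 0.6, [339.9, 127.7, 66.2, 64.5])
stand_seat ([473.0, -108.0, 243.0, 91.0, 89.0], [472.0, -107.0], 0.62, [255.3, 181.6, 81.4, 32.0])
```

View pics/w3.png

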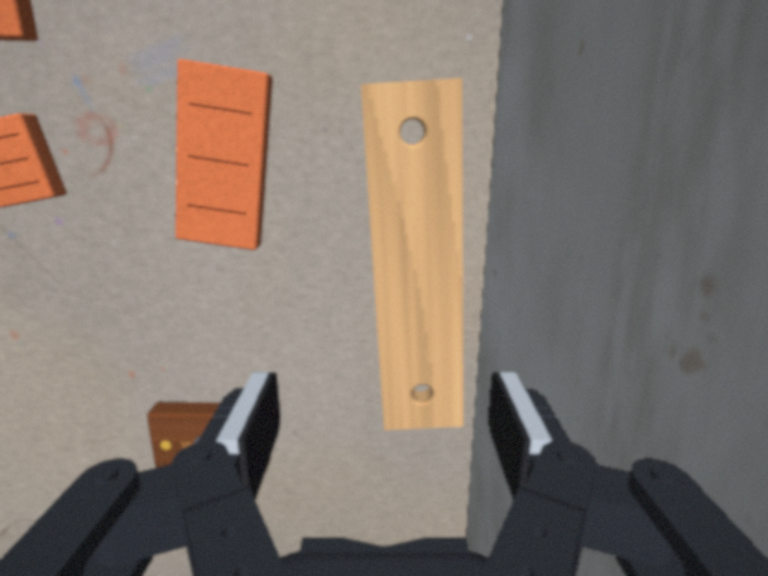

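>>> send_rows(series=[4, 1, 4, 0, 0, -3, 0.8, 6.9, 1.9, 8, 0, 0, -3, 0.8, 6.9, 1.9, 12, 0, 0, -3, 0.8, 6.9, 1.9, 14.5, 0, 0, -3, 0.8, 6.9, 1.9, 14.5, 0, 0, -3, 0.8, 6.9, 1.9, 14.5, 0, 0, -3, 0.8])

```text
clock: 8.4
tcp_pos: [0.6326, 0.2066, 0.0456]
orientation: [-0.002, 0.691, 0.723, -0.003]
wrist_force: [-0.4, 0.8, 1.1]
finger_gap: 0.0688
```

```bash
python3 - <<'E'
from h import *
s=get_state();ci=camera_info("wrist");a=read_camera("wrist");print(s["tcp_pos"],s["finger_gap"])
cv2.imwrite("pics/w4.png",a)
p=s["tcp_pos"];T=rot(s["orientation"])
for z in(.018,): 
    q=[p+T.apply([0,e*.0342,0]) for e in(-1,1)]
    print("inner finger faces projected to board top:",proj(ci,[[v[0],v[1],z] for v in q]).round())
E
```

```text
[0.63263546 0.2066204  0.04562853] 0.06875876089572226
inner finger faces projected to board top: [[197. 231.]
 [313. 231.]]
```

View pics/w4.png

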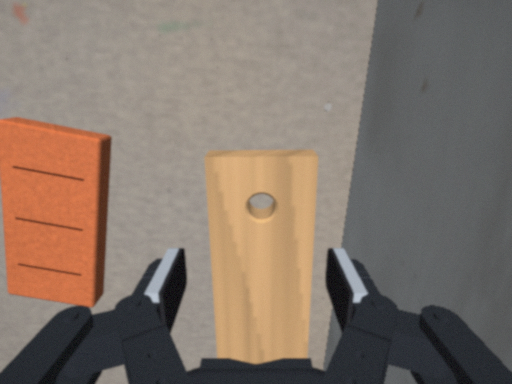

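```bash
python3 -c "
from h import *
s=get_state();print(s['tcp_pos'],s['clock']);print(rel([.6363,.21,.002],3))"
```

```text
[0.63494996 0.20693949 0.04865219] 8.45
(array([0.3 , 0.16, 4.66]), array([-0.1,  0. , -0.4]))
```

>>> send_rows(series=[0.2, 0.4, 1, 0, 0, 0, 0.8, 0.2, 0.4, 2.5, 0, 0, 0, 0.8, 0.2, 0.4, 3.5, 0, 0, 0, 0.8, 0.2, 0.4, 4.2, 0, 0, 0, 0.8, 0.2, 0.4, 4.5, 0, 0, 0, 0.8, 0.2, 0.4, 4.5, 0, 0, 0, 0.8], newtons=30)

```text
clock: 8.95
tcp_pos: [0.6411, 0.2103, 0.0104]
orientation: [0.002, 0.691, 0.723, 0.002]
wrist_force: [-9.0, -4.2, 28.8]
finger_gap: 0.0686
```

>>> send_rows(series=[0, 0, 0, 0, 0, 0, 0.6, 0, 0, 0, 0, 0, 0, 0.6, 0, 0, 0, 0, 0, 0, 0.6, 0, 0, 0, 0, 0, 0, 0.6])

```text
clock: 9.28
tcp_pos: [0.6368, 0.2101, 0.0124]
orientation: [-0.0, 0.69, 0.724, -0.0]
wrist_force: [-22.6, -4.3, 49.8]
finger_gap: 0.0584
```

>>> send_rows(series=[0, 0, -1, 0, 0, 0, 0.8, 0, 0, -3.5, 0, 0, 0, 0.8, 0, 0, -3.5, 0, 0, 0, 0.8, 0, 0, -3.5, 0, 0, 0, 0.8, 0, 0, -3.5, 0, 0, 0, 0.8])

```text
clock: 9.7
tcp_pos: [0.6396, 0.2104, 0.039]
orientation: [0.0, 0.69, 0.723, 0.001]
wrist_force: [-0.2, -0.1, -0.4]
finger_gap: 0.0683
```

```bash
python3 - <<'E'
from h import *
P=[]
for i in range(6):
    s=get_state();ci=camera_info("wrist");a=read_camera("wrist");P.append(np.r_[s["tcp_pos"],rot(s["orientation"]).inv().apply(ci["xyz"]-s["tcp_pos"])])
print(np.array(P).round(4),s["finger_gap"],s["wrist_force"])
for r in rects("wrist","board_centre",.018,ci): print(r)
cv2.imwrite("pics/w5.png",a)
E
```

```text
[[ 6.396e-01  2.104e-01  3.900e-02  8.270e-02  4.000e-04 -1.425e-01]
 [ 6.389e-01  2.103e-01  3.810e-02  8.270e-02  4.000e-04 -1.424e-01]
 [ 6.386e-01  2.103e-01  3.750e-02  8.270e-02  4.000e-04 -1.424e-01]
 [ 6.383e-01  2.103e-01  3.720e-02  8.270e-02  4.000e-04 -1.424e-01]
 [ 6.383e-01  2.103e-01  3.720e-02  8.270e-02  4.000e-04 -1.424e-01]
 [ 6.383e-01  2.104e-01  3.710e-02  8.270e-02  5.000e-04 -1.424e-01]] 0.06796690667340721 [ 0.22271855 -0.20093274  0.36507587]
([637.0, 187.0, 137.0, 63.0, -87.0], [637.0, 199.0], 0.71, [190.4, 158.7, 116.9, 205.0])
```

View pics/w5.png

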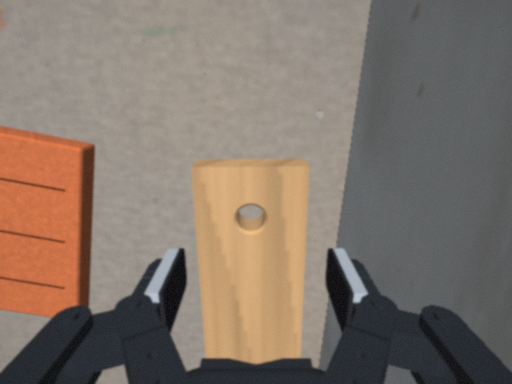

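>>> send_rows(series=[0, -0.25, 0, 0, 0, 0, 0.82, 0, -0.25, 0, 0, 0, 0, 0.82, 0, -0.25, 0, 0, 0, 0, 0.82, 0, -0.25, 0.7, 0, 0, 0, 0.82, 0, -0.25, 1.4, 0, 0, 0, 0.82, 0, -0.25, 2.1, 0, 0, 0, 0.82, 0, -0.25, 2.8, 0, 0, 0, 0.82, 0, -0.25, 3.4, 0, 0, 0, 0.82, 0, -0.25, 3.4, 0, 0, 0, 0.82, 0, -0.25, 3.4, 0, 0, 0, 0.82])

```text
clock: 10.88
tcp_pos: [0.6359, 0.2103, 0.0034]
orientation: [-0.0, 0.69, 0.723, -0.001]
wrist_force: [-1.2, -0.5, 0.6]
finger_gap: 0.0699
```

>>> send_rows(series=[0, 0, 0, 0, 0, 0, 0.5, 0, 0, 0, 0, 0, 0, 0.5, 0, 0, 0, 0, 0, 0, 0.5, 0, -0.5, 0, 0, 0, 0, 0.5, 0, -1.2, 0, 0, 0, 0, 0.5, 0, -2, 0, 0, 0, 0, 0.5, 0, -2.7, 0, 0, 0, 0, 0.5, 0, -3.2, 0, 0, 0, 0, 0.5, 0, -3.2, 0, 0, 0, 0, 0.5, 0, -3.2, 0, 0, 0, 0, 0.5])

```text
clock: 11.72
tcp_pos: [0.603, 0.209, 0.0045]
orientation: [-0.001, 0.69, 0.723, -0.001]
wrist_force: [-3.5, -0.2, 2.8]
finger_gap: 0.0608
```

>>> send_rows(series=[0, 0, 0, 0, 0, 0, 0.82, 0, 0, 0, 0, 0, 0, 0.82, 0, 0, -1, 0, 0, 0, 0.82, 0, 0, -4, 0, 0, 0, 0.82, 0, 0, -6, 0, 0, 0, 0.82, -3, 0, -6, 0, 0, 0, 0.82, -6, 0, -6, 0, 0, 0, 0.82, -6, 0, -6, 0, 0, 0, 0.82, -6, 0, -6, 0, 0, 0, 0.82])

```text
clock: 12.47
tcp_pos: [0.6082, 0.1476, 0.0652]
orientation: [0.0, 0.691, 0.723, 0.001]
wrist_force: [-0.0, -0.5, -0.3]
finger_gap: 0.0702
```

```bash
python3 - <<'E'
from h import *
for i in range(2):
    s=get_state();ci=camera_info("wrist");a=read_camera("wrist")
print(s["tcp_pos"],s["finger_gap"])
for l in ("board_centre","board_hole_a"):
  for r in rects("wrist",l,.018,ci): print(r)
read_camera("top")
for r in rects("top","board_centre",.018): print(r)
cv2.imwrite("pics/w6.png",a)
E
```

```text
[0.60791903 0.14846679 0.06493136] 0.06998556721752201
([607.0, 139.0, 223.0, 63.0, -87.0], [606.0, 164.0], 0.96, [197.4, 46.1, 110.3, 318.4])
([610.0, 53.0, 107.0, 69.0, -87.0], [610.0, 51.0], 0.78, [225.2, 137.6, 37.9, 29.1])
([640.0, -167.0, 47.0, 40.0, -19.0], [640.0, -167.0], 0.55, [309.5, 132.9, 11.1, 16.4])
```

View pics/w6.png

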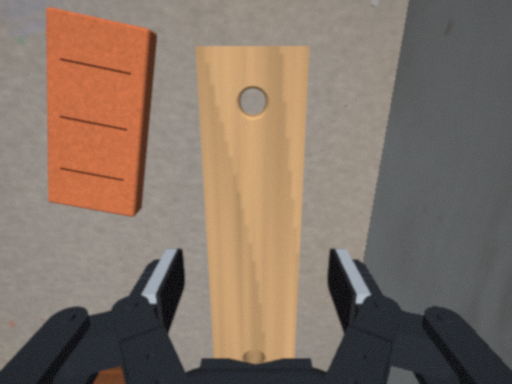

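```bash
python3 - <<'E'
from h import *
ci=camera_info("wrist");s=get_state()
h=np.c_[ray(ci,[[253,101],[255.5,356]],.018),[.018]*2]
T=rot(s["orientation"]);print(h,np.diff(h[:,:2],axis=0),T.inv().apply(h-s["tcp_pos"]).round(4),s["tcp_pos"])
E
```

```text
[[0.60275045 0.22265384 0.018     ]
 [0.61306514 0.03632535 0.018     ]] [[ 0.0103147  -0.18632849]] [[ 0.0729 -0.0009  0.0462]
 [-0.1137  0.0004  0.0462]] [0.60720779 0.14984944 0.06419519]
```

>>> send_rows(series=[-2.4, 0, 1, 0, 0, 0, 0.82, -2.4, 0, 2.5, 0, 0, 0, 0.82, -2.4, 0, 4, 0, 0, 0, 0.82, -2.4, 0, 5, 0, 0, 0, 0.82, -2.4, 0, 5.7, 0, 0, 0, 0.82, -2.4, 0, 6.1, 0, 0, 0, 0.82, -2.4, 0, 6.1, 0, 0, 0, 0.82, -2.4, 0, 6.1, 0, 0, 0, 0.82])

```text
clock: 13.43
tcp_pos: [0.6087, 0.1254, 0.0035]
orientation: [0.0, 0.69, 0.724, 0.0]
wrist_force: [0.3, 0.2, -0.1]
finger_gap: 0.0701
```

>>> send_rows(series=[0, 0, 0, 0, 0, 0, 0.5, 0, 0, 0, 0, 0, 0, 0.5, 0, 0, 0, 0, 0, 0, 0.5, 0, 0, 0, 0, 0, 0, 0.5, 0, 0, -1, 0, 0, 0, 0.5, 0, 0, -4, 0, 0, 0, 0.5, 0, 0, -8, 0, 0, 0, 0.5, 0, 0, -10, 0, 0, 0, 0.5, 0, 0, -10, 0, 0, 0, 0.5, 0, 0, -10, 0, 0, 0, 0.5], newtons=40)

```text
clock: 14.27
tcp_pos: [0.6095, 0.125, 0.105]
orientation: [0.001, 0.69, 0.723, 0.001]
wrist_force: [-0.1, -0.6, -2.9]
finger_gap: 0.0614
```

```bash
python3 - <<'E'
from h import *
s=get_state();print(s["tcp_pos"],s["orientation"],s["finger_gap"],s["wrist_force"])
print(rel([.4745,-.1035,.12],-0.9))
E
```

```text
[0.60951867 0.12499427 0.10501153] [0.00112144 0.69038911 0.72343637 0.00119683] 0.061377309865332776 [-0.05183724 -0.60298517 -2.90052898]
(array([-22.19, -14.55,  -1.55]), array([ 0.2, -0. ,  3.6]))
```

>>> send_rows(series=[-22.5, -14.5, 0, 0, 0, 3.6, 0.5, -22.5, -14.5, 0, 0, 0, 3.6, 0.5, -22.5, -14.5, 0, 0, 0, 3.6, 0.5, -22.5, -14.5, 0, 0, 0, 3.6, 0.5, -22.5, -14.5, 0, 0, 0, 3.6, 0.5, -22.5, -14.5, 0, 0, 0, 3.6, 0.5, -22.5, -14.5, 0, 0, 0, 3.6, 0.5, -22.5, -14.5, 0, 0, 0, 3.6, 0.5, -22.5, -14.5, 0, 0, 0, 3.6, 0.5, -22.5, -14.5, 0, 0, 0, 3.6, 0.5])

```text
clock: 15.1
tcp_pos: [0.4736, -0.1059, 0.1023]
orientation: [-0.001, 0.713, 0.701, -0.0]
wrist_force: [1.0, 0.2, -2.2]
finger_gap: 0.0605
```

```bash
python3 - <<'E'
from h import *
for i in range(3): s=get_state();ci=camera_info("wrist");a=read_camera("wrist")
print(s["tcp_pos"],s["orientation"],s["finger_gap"])
cv2.imwrite("pics/w7.png",cv2.resize(a,(768,576),interpolation=cv2.INTER_CUBIC))
T=rot(s["orientation"])
# expected hole and pin places
for zt in(-.0055+.018-.0,):pass
cv2.imwrite("pics/w7raw.png",a);np.save("w7.npy",[s["tcp_pos"],ci["xyz"]]);print(ci)
E
```

```text
[ 0.47427238 -0.10548007  0.10265648] [-5.77285496e-04  7.12180229e-01  7.01996429e-01 -5.04030295e-05] 0.06061466820395279
{'K': array([[318.38221789,   0.        , 255.70219228],
       [  0.        , 318.38221789, 191.55929479],
       [  0.        ,   0.        ,   1.        ]]), 'xyz': array([ 0.47607318, -0.02287465,  0.24512075]), 'attitude': array([ 0.16330273,  0.98654889, -0.00719466, -0.00131703])}
```

View pics/w7.png

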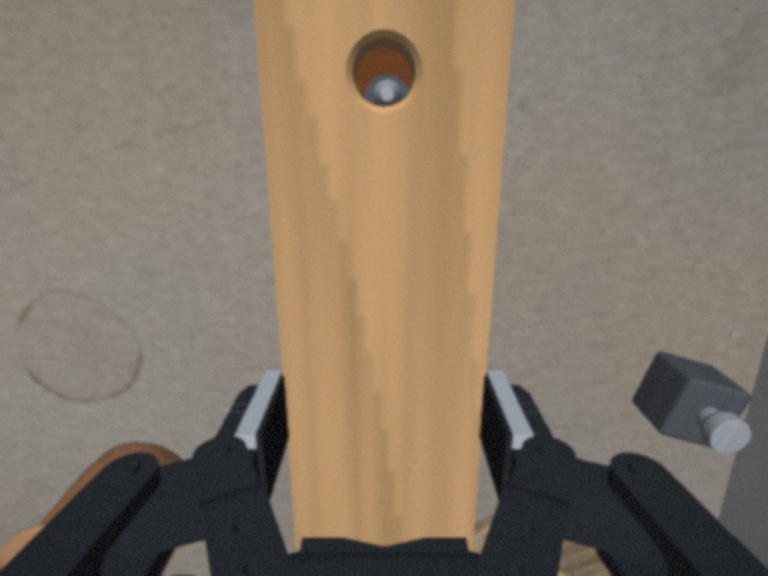

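```bash
python3 - <<'E'
from h import *
ci=camera_info("wrist");s=get_state();z=s["tcp_pos"][2]
print(s["tcp_pos"],z)
print("hole",ray(ci,np.array([[385,70]])/1.5,z+.0145),"edges",ray(ci,np.array([[348,70],[422,70],[385,30],[385,111]])/1.5,z+.0145))
print("pin tip",ray(ci,np.array([[387,90]])/1.5,.055))
print("board edges",ray(ci,np.array([[256,20],[513,20],[294,500],[478,500]])/1.5,z+.0145))
E
```

```text
[ 0.47439884 -0.10543389  0.10279334] 0.10279333962790754
hole [[ 0.47669496 -0.01012559]] edges [[ 0.46762803 -0.00999604]
 [ 0.4857619  -0.01025515]
 [ 0.47681144 -0.00137617]
 [ 0.47656943 -0.01955394]]
pin tip [[ 0.47760447 -0.01071232]]
board edges [[ 4.46174757e-01  1.18381484e-03]
 [ 5.07267083e-01  3.10927852e-04]
 [ 4.44587157e-01 -1.40910969e-01]
 [ 5.05976263e-01 -1.41788909e-01]]
```

>>> send_rows(series=[0, 0.1, 1.5, 0, 0, 0, 0.5, 0, 0.1, 3, 0, 0, 0, 0.5, 0, 0.1, 4, 0, 0, 0, 0.5, 0, 0.1, 4.5, 0, 0, 0, 0.5, 0, 0.1, 5, 0, 0, 0, 0.5, 0, 0.1, 5.5, 0, 0, 0, 0.5, 0, 0.1, 6, 0, 0, 0, 0.5, 0, 0.1, 6.3, 0, 0, 0, 0.5, 0, 0.1, 6.3, 0, 0, 0, 0.5])

```text
clock: 16.0
tcp_pos: [0.4749, -0.1064, 0.0398]
orientation: [-0.0, 0.713, 0.701, -0.0]
wrist_force: [-1.1, 0.2, -1.7]
finger_gap: 0.0608
```

>>> send_rows(series=[0, 0, 0.4, 0, 0, 0, 0.5, 0, 0, 0.8, 0, 0, 0, 0.5, 0, 0, 1.2, 0, 0, 0, 0.5, 0, 0, 1.5, 0, 0, 0, 0.5, 0, 0, 1.7, 0, 0, 0, 0.5, 0, 0, 1.7, 0, 0, 0, 0.5, 0, 0, 1.7, 0, 0, 0, 0.5])

```text
clock: 16.58
tcp_pos: [0.475, -0.1065, 0.0243]
orientation: [0.0, 0.713, 0.701, 0.0]
wrist_force: [-3.6, 0.1, 9.4]
finger_gap: 0.0604
```

>>> send_rows(series=[0, 0, 0, 0, 0, 0, 0.85, 0, 0, 0, 0, 0, 0, 0.85, 0, 0, -1, 0, 0, 0, 0.85, 0, 0, -5, 0, 0, 0, 0.85, 0, 0, -9, 0, 0, 0, 0.85, 0, 0, -13, 0, 0, 0, 0.85, 0, 0, -15, 0, 0, 0, 0.85, 0, 0, -15, 0, 0, 0, 0.85, 0, 0, -15, 0, 0, 0, 0.85])

```text
clock: 17.33
tcp_pos: [0.4764, -0.107, 0.1752]
orientation: [0.002, 0.713, 0.701, 0.001]
wrist_force: [0.2, -0.4, -0.0]
finger_gap: 0.0726
```

```bash
python3 - <<'E'
from h import *
for i in range(2): s=get_state();ci=camera_info("wrist");a=read_camera("wrist")
print(s["tcp_pos"])
cv2.imwrite("pics/w8.png",a)
for r in rects("wrist","board_centre",.038,ci): print(r)
E
```

```text
[ 0.47525433 -0.10659486  0.17362671]
([475.0, -106.0, 250.0, 63.0, 89.0], [476.0, -83.0], 0.6, [217.3, 25.0, 77.2, 271.2])
([534.0, -277.0, 103.0, 75.0, 73.0], [545.0, -284.0], 0.49, [269.5, 289.2, 155.0, 92.0])
```

View pics/w8.png

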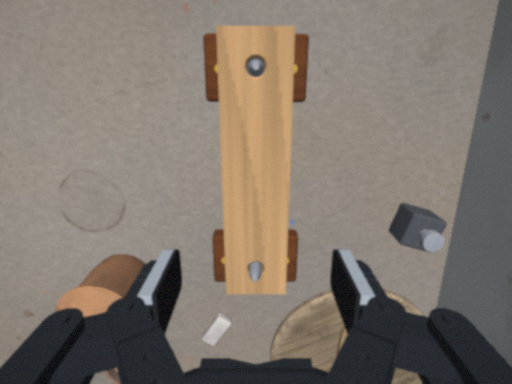

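```bash
cat >> h.py <<'E'
def slab(n=3):
    for i in range(n): s=get_state();ci=camera_info("wrist");a=read_camera("wrist")
    hsv=cv2.cvtColor(a,cv2.COLOR_BGR2HSV)
    m=((hsv[...,0]<16)&(hsv[...,1]>130)&(hsv[...,2]>80)).astype(np.uint8)
    m=cv2.morphologyEx(m,cv2.MORPH_CLOSE,np.ones((9,9)))
    cs,_=cv2.findContours(m,cv2.RETR_EXTERNAL,cv2.CHAIN_APPROX_NONE)
    cp=ci["xyz"][:2]*1000; best=None
    for c in cs:
        if cv2.contourArea(c)<1500: continue
        w=(ray(ci,c[:,0],.016)*1000).astype(np.float32);(x,y),(p,q),t=cv2.minAreaRect(w)
        if p<q:p,q,t=q,p,t+90
        d=np.hypot(*(np.array([x,y])-cp))
        if best is None or d<best[0]: best=(d,x,y,p,q,t%180)
    print("tcp",s["tcp_pos"].round(4),"gap",s["finger_gap"].round(4),"slab x y L W yaw",np.round(best[1:],1))
    d,x,y,p,q,t=best
    print("rel",rel([x/1000,y/1000,.003],t-90))
    return a
E
python3 -c "
from h import *
print(rel([.495,.122,.13],-9))"
```

```text
(array([22.84,  1.73,  4.22]), array([-0.1, -0. ,  8.1]))
```

>>> send_rows(series=[22.8, 1.7, 0, 0, 0, 8, 0.85, 22.8, 1.7, 0, 0, 0, 8, 0.85, 22.8, 1.7, 0, 0, 0, 8, 0.85, 22.8, 1.7, 0, 0, 0, 8, 0.85, 22.8, 1.7, 2, 0, 0, 8, 0.85, 22.8, 1.7, 4.2, 0, 0, 8, 0.85, 22.8, 1.7, 4.2, 0, 0, 8, 0.85, 22.8, 1.7, 4.2, 0, 0, 8, 0.85])

```text
clock: 18.15
tcp_pos: [0.493, 0.1223, 0.1282]
orientation: [-0.002, 0.759, 0.651, -0.003]
wrist_force: [0.3, -1.4, 0.5]
finger_gap: 0.0725
```

```bash
python3 -c "
from h import *
slab()"
```

```text
Traceback (most recent call last):
  File "h.py", line 49, in slab
    print("tcp",s["tcp_pos"].round(4),"gap",s["finger_gap"].round(4),"slab x y L W yaw",np.round(best[1:],1))
                                            ^^^^^^^^^^^^^^^^^^^^^
AttributeError: 'float' object has no attribute 'round'
```

```bash
sed -i 's/s\["finger_gap"\].round(4)/round(s["finger_gap"],4)/' h.py; python3 -c "
from h import *
slab(1)"
```

```text
tcp [0.4958 0.1203 0.1313] gap 0.0728 slab x y L W yaw [509.6 203.4 108.7  54.5  81.2]
rel (array([8.440e+00, 1.000e-02, 1.287e+01]), array([ 0. ,  0. , -0.3]))
```

>>> send_rows(series=[4, 0, 3, 0, 0, 0, 0.85, 8.4, 0, 5, 0, 0, 0, 0.85, 8.4, 0, 8, 0, 0, 0, 0.85, 8.4, 0, 10, 0, 0, 0, 0.85, 8.4, 0, 11.5, 0, 0, 0, 0.85, 8.4, 0, 12.5, 0, 0, 0, 0.85, 8.4, 0, 13, 0, 0, 0, 0.85, 8.4, 0, 13, 0, 0, 0, 0.85, 8.4, 0, 13, 0, 0, 0, 0.85], newtons=50)

```text
clock: 19.1
tcp_pos: [0.5098, 0.2036, 0.0022]
orientation: [0.0, 0.76, 0.65, 0.001]
wrist_force: [0.1, -0.3, 0.3]
finger_gap: 0.0726
```

>>> send_rows(series=[0, 0, 0, 0, 0, 0, 0.4, 0, 0, 0, 0, 0, 0, 0.4, 0, 0, 0, 0, 0, 0, 0.4, 0, 0, 0, 0, 0, 0, 0.4, 0, 0, -1, 0, 0, 0, 0.4, 0, 0, -4, 0, 0, 0, 0.4, 0, 0, -8, 0, 0, 0, 0.4, 0, 0, -10, 0, 0, 0, 0.4, 0, 0, -10, 0, 0, 0, 0.4, 0, 0, -10, 0, 0, 0, 0.4])

```text
clock: 19.93
tcp_pos: [0.51, 0.2045, 0.1033]
orientation: [0.001, 0.76, 0.65, 0.002]
wrist_force: [-0.1, -0.3, -3.1]
finger_gap: 0.0543
```

```bash
python3 -c "
from h import *
s=get_state();print(s['tcp_pos'],s['finger_gap'],s['wrist_force'],s['orientation']);print(rel([.4752,-.1065,.075],-0.7))"
```

```text
[0.5100042  0.20448578 0.10334329] 0.054328128178641424 [-0.09336653 -0.26816512 -3.07709468] [0.00084533 0.75990638 0.65002943 0.00182489]
(array([-31.27,   1.37,   2.79]), array([ 0.2, -0.1, -8.2]))
```

>>> send_rows(series=[-31.3, 1.4, 0, 0, 0, -8.2, 0.4, -31.3, 1.4, 0, 0, 0, -8.2, 0.4, -31.3, 1.4, 0, 0, 0, -8.2, 0.4, -31.3, 1.4, 0, 0, 0, -8.2, 0.4, -31.3, 1.4, 0, 0, 0, -8.2, 0.4, -31.3, 1.4, 0, 0, 0, -8.2, 0.4, -31.3, 1.4, 0, 0, 0, -8.2, 0.4, -31.3, 1.4, 0, 0, 0, -8.2, 0.4, -31.3, 1.4, 0, 0, 0, -8.2, 0.4, -31.3, 1.4, 0, 0, 0, -8.2, 0.4])

```text
clock: 20.77
tcp_pos: [0.4727, -0.1082, 0.0998]
orientation: [-0.001, 0.713, 0.701, -0.0]
wrist_force: [-1.1, 0.4, -2.5]
finger_gap: 0.0547
```

```bash
python3 - <<'E'
from h import *
for i in range(3): s=get_state();ci=camera_info("wrist");a=read_camera("wrist")
print(s["finger_gap"],s["tcp_pos"]);print(rel([.4752,-.1065,.0405],-0.7))
hsv=cv2.cvtColor(a,cv2.COLOR_BGR2HSV)
m=((hsv[...,0]<16)&(hsv[...,1]>150)&(hsv[...,2]>80)).astype(np.uint8);v,u=np.nonzero(m[60:,180:330]);v+=60;u+=180
z=s["tcp_pos"][2]+.014
print("slab far end y",ray(ci,[256,v.min()],z),"left/right",ray(ci,[[u[v==230].min(),230],[u[v==230].max(),230]],z))
print("far end expected at +57mm")
cv2.imwrite("pics/w9.png",a)
E
```

```text
0.05441018069967954 [ 0.4729745  -0.10648832  0.10011506]
(array([-0.04,  0.2 ,  5.99]), array([-0.1, -0.1,  0. ]))
slab far end y [[ 0.47485437 -0.01566956]] left/right [[ 0.44729639 -0.08534525]
 [ 0.50020038 -0.08597573]]
far end expected at +57mm
```

View pics/w9.png

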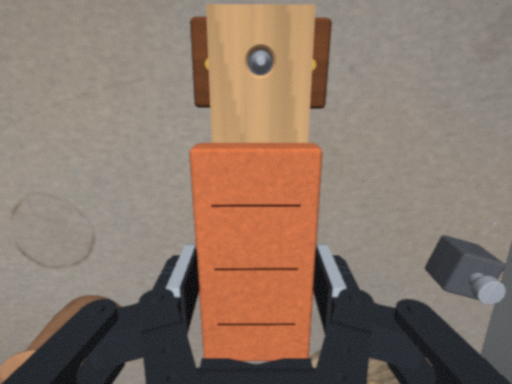

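>>> send_rows(series=[-0.2, 0.2, 1.5, 0, 0, 0, 0.4, -0.2, 0.2, 3, 0, 0, 0, 0.4, -0.2, 0.2, 4.2, 0, 0, 0, 0.4, -0.2, 0.2, 5, 0, 0, 0, 0.4, -0.2, 0.2, 5.5, 0, 0, 0, 0.4, -0.2, 0.2, 5.8, 0, 0, 0, 0.4, -0.2, 0.2, 5.95, 0, 0, 0, 0.4, -0.2, 0.2, 5.95, 0, 0, 0, 0.4, -0.2, 0.2, 5.95, 0, 0, 0, 0.4])

```text
clock: 21.67
tcp_pos: [0.4766, -0.1094, 0.0423]
orientation: [0.0, 0.711, 0.703, 0.0]
wrist_force: [0.1, -0.3, -1.8]
finger_gap: 0.0547
```

>>> send_rows(series=[0, 0, 0, 0, 0, 0, 0.75, 0, 0, 0, 0, 0, 0, 0.75, 0, 0, 0, 0, 0, 0, 0.75, 0, 0, -2, 0, 0, 0, 0.75, 0, 0, -6, 0, 0, 0, 0.85, 0, 0, -10, 0, 0, 0, 0.85, 0, 0, -14, 0, 0, 0, 0.85, 0, 0, -14, 0, 0, 0, 0.85, 0, 0, -14, 0, 0, 0, 0.85])

```text
clock: 22.42
tcp_pos: [0.4782, -0.1102, 0.185]
orientation: [0.003, 0.712, 0.703, 0.001]
wrist_force: [0.3, 0.4, -0.9]
finger_gap: 0.0725
```

```bash
cat >> h.py <<'E'
def stack(ztop,w,l,save=None):
    "rectangle of the top slab of the stack, seen from the wrist"
    for i in range(2): s=get_state();ci=camera_info("wrist");a=read_camera("wrist")
    if save: cv2.imwrite(save,a)
    hsv=cv2.cvtColor(a,cv2.COLOR_BGR2HSV)
    m=((hsv[...,0]<16)&(hsv[...,1]>150)&(hsv[...,2]>120)).astype(np.uint8)
    m=cv2.morphologyEx(m,cv2.MORPH_CLOSE,np.ones((9,9)))
    cs,_=cv2.findContours(m,cv2.RETR_EXTERNAL,cv2.CHAIN_APPROX_NONE)
    for c in cs:
        if cv2.contourArea(c)<1500: continue
        W=(ray(ci,c[:,0],ztop)*1000).astype(np.float32);(x,y),(p,q),t=cv2.minAreaRect(W)
        if p<q:p,q,t=q,p,t+90
        print("stack x y L W yaw",np.round([x,y,p,q,t%180],1),"want",l,w)
    print(s["tcp_pos"])
E
python3 - <<'E'
from h import *
stack(.054,56,114)
# next: slab 2 at 375,326 yaw 89
print(rel([.375,.326-.083,.13],-1))
E
```

```text
stack x y L W yaw [ 478.1 -107.8  112.7   56.2   89.3] want 114 56
[ 0.47679329 -0.10963929  0.18288618]
(array([ 35.09, -10.53,   5.16]), array([-0. , -0. ,  0.3]))
```

```bash
python3 - <<'E'
from h import *
stack(.054,56,114,"pics/w10.png")
ci=camera_info("wrist");
for r in rects("wrist","board_centre",.038,ci): print(r)
a=cv2.imread("pics/w10.png")
for row in(70,):
    g=cv2.cvtColor(a,cv2.COLOR_BGR2HSV)[row,:,1].astype(int); print(row,[ (i,g[i]) for i in range(200,310,2)])
E
```

```text
stack x y L W yaw [ 477.8 -107.7  112.9   65.4   89.3] want 114 56
[ 0.47526347 -0.10896919  0.1807106 ]
([477.0, -48.0, 133.0, 63.0, 89.0], [475.0, -64.0], 0.87, [218.1, 23.1, 77.8, 265.0])
70 [(200, np.int64(22)), (202, np.int64(28)), (204, np.int64(23)), (206, np.int64(44)), (208, np.int64(138)), (210, np.int64(167)), (212, np.int64(164)), (214, np.int64(156)), (216, np.int64(161)), (218, np.int64(147)), (220, np.int64(119)), (222, np.int64(112)), (224, np.int64(110)), (226, np.int64(109)), (228, np.int64(113)), (230, np.int64(108)), (232, np.int64(112)), (234, np.int64(110)), (236, np.int64(107)), (238, np.int64(106)), (240, np.int64(105)), (242, np.int64(109)), (244, np.int64(110)), (246, np.int64(110)), (248, np.int64(94)), (250, np.int64(18)), (252, np.int64(28)), (254, np.int64(21)), (256, np.int64(17)), (258, np.int64(21)), (260, np.int64(21)), (262, np.int64(11)), (264, np.int64(89)), (266, np.int64(108)), (268, np.int64(111)), (270, np.int64(109)), (272, np.int64(110)), (274, np.int64(110)), (276, np.int64(110)), (278, np.int64(111)), (280, np.int64(107)), (282, np.int64(109)), (284, np.int64(107)), (286, np.int64(108)), (288, np.int64(108)), (290, np.int64(112)), (292, np.int64(117)), (294, np.int64(153)), (296, np.int64(159)), (298, np.int64(155)), (300, np.int64(151)), (302, np.int64(161)), (304, np.int64(154)), (306, np.int64(67)), (308, np.int64(27))]
```

View pics/w10.png

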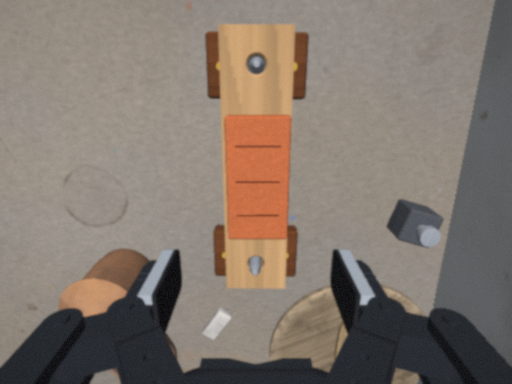

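>>> send_rows(series=[35.1, -10.4, 4.8, 0, 0, 0.3, 0.85, 35.1, -10.4, 4.8, 0, 0, 0.3, 0.85, 35.1, -10.4, 4.8, 0, 0, 0.3, 0.85, 35.1, -10.4, 4.8, 0, 0, 0.3, 0.85, 35.1, -10.4, 4.8, 0, 0, 0.3, 0.85, 35.1, -10.4, 4.8, 0, 0, 0.3, 0.85, 35.1, -10.4, 4.8, 0, 0, 0.3, 0.85, 35.1, -10.4, 4.8, 0, 0, 0.3, 0.85, 35.1, -10.4, 4.8, 0, 0, 0.3, 0.85, 35.1, -10.4, 4.8, 0, 0, 0.3, 0.85])

```text
clock: 23.5
tcp_pos: [0.3731, 0.2474, 0.1318]
orientation: [-0.002, 0.711, 0.703, -0.001]
wrist_force: [-0.4, -0.1, -1.0]
finger_gap: 0.0724
```

>>> send_rows(series=[0, 0, 0, 0, 0, 0, 0.85, 0, 0, 0, 0, 0, 0, 0.85, 0, 0, 0, 0, 0, 0, 0.85, 0, 0, 0, 0, 0, 0, 0.85])

```text
clock: 23.83
tcp_pos: [0.377, 0.2418, 0.1337]
orientation: [0.0, 0.714, 0.7, -0.0]
wrist_force: [0.5, 0.5, 0.4]
finger_gap: 0.0729
```

```bash
python3 -c "
from h import *
slab(1)"
```

```text
tcp [0.377  0.2418 0.1337] gap 0.0729 slab x y L W yaw [375.4 326.5  97.2  50.4  88.9]
rel (array([ 8.46, -0.34, 13.08]), array([ 0. ,  0. , -0.1]))
```

>>> send_rows(series=[4, -0.3, 3, 0, 0, 0, 0.85, 8.5, -0.3, 5, 0, 0, 0, 0.85, 8.5, -0.3, 8, 0, 0, 0, 0.85, 8.5, -0.3, 10, 0, 0, 0, 0.85, 8.5, -0.3, 11.5, 0, 0, 0, 0.85, 8.5, -0.3, 12.5, 0, 0, 0, 0.85, 8.5, -0.3, 13.2, 0, 0, 0, 0.85, 8.5, -0.3, 13.2, 0, 0, 0, 0.85, 8.5, -0.3, 13.2, 0, 0, 0, 0.85])

```text
clock: 24.63
tcp_pos: [0.3757, 0.3277, 0.0023]
orientation: [0.0, 0.714, 0.7, 0.0]
wrist_force: [0.5, -0.7, 0.8]
finger_gap: 0.0729
```

>>> send_rows(series=[0, 0, 0, 0, 0, 0, 0.4, 0, 0, 0, 0, 0, 0, 0.4, 0, 0, 0, 0, 0, 0, 0.4, 0, 0, 0, 0, 0, 0, 0.4, 0, 0, -1, 0, 0, 0, 0.4, 0, 0, -4, 0, 0, 0, 0.4, 0, 0, -8, 0, 0, 0, 0.4, 0, 0, -12, 0, 0, 0, 0.4, 0, 0, -12, 0, 0, 0, 0.4, 0, 0, -12, 0, 0, 0, 0.4])

```text
clock: 25.47
tcp_pos: [0.3771, 0.3294, 0.1254]
orientation: [0.001, 0.713, 0.701, 0.004]
wrist_force: [0.5, -0.6, -2.7]
finger_gap: 0.0503
```

```bash
python3 -c "
from h import *
s=get_state();print(s['tcp_pos'],s['finger_gap'],s['wrist_force'],s['orientation']);print(rel([.4765,-.1073,.12],-0.7))"
```

```text
[0.37709441 0.32939405 0.12542362] 0.05028090481696279 [ 0.54352175 -0.56441874 -2.66504181] [0.00076004 0.7133122  0.70083679 0.00359507]
(array([-43.49,  10.71,   0.43]), array([ 0.4, -0.2, -0.3]))
```

>>> send_rows(series=[-28, 7, 0, 0, 0, 0, 0.4, -28, 7, 0, 0, 0, 0, 0.4, -28, 7, 0, 0, 0, 0, 0.4, -28, 7, 0, 0, 0, 0, 0.4, -28, 7, 0, 0, 0, 0, 0.4, -28, 7, 0, 0, 0, 0, 0.4, -28, 7, 0, 0, 0, 0, 0.4, -28, 7, 0, 0, 0, 0, 0.4])

```text
clock: 26.13
tcp_pos: [0.4411, 0.0409, 0.121]
orientation: [0.001, 0.716, 0.698, -0.001]
wrist_force: [1.3, 0.8, -1.5]
finger_gap: 0.0505
```

>>> send_rows(series=[-15.3, 3.9, 0, 0, 0, -0.3, 0.4, -15.3, 3.9, 0, 0, 0, -0.3, 0.4, -15.3, 3.9, 0, 0, 0, -0.3, 0.4, -15.3, 3.9, 0, 0, 0, -0.3, 0.4, -15.3, 3.9, 0, 0, 0, -0.3, 0.4, -15.3, 3.9, 0, 0, 0, -0.3, 0.4, -15.3, 3.9, 0, 0, 0, -0.3, 0.4, -15.3, 3.9, 0, 0, 0, -0.3, 0.4, -15.3, 3.9, 0, 0, 0, -0.3, 0.4])

```text
clock: 26.88
tcp_pos: [0.4756, -0.1053, 0.1214]
orientation: [-0.001, 0.711, 0.703, -0.0]
wrist_force: [0.5, -0.1, -1.0]
finger_gap: 0.0506
```

```bash
cat >> h.py <<'E'
def held(L,tgt,zst,save=None):
    "held slab of length L: its centre from far end in tool x; rel to put it at tgt"
    s=get_state();ci=camera_info("wrist");a=read_camera("wrist")
    if save: cv2.imwrite(save,a)
    hsv=cv2.cvtColor(a,cv2.COLOR_BGR2HSV);T=rot(s["orientation"]);p=s["tcp_pos"]
    m=((hsv[...,0]<16)&(hsv[...,1]>150)&(hsv[...,2]>80))
    z=p[2]+.014;c=proj(ci,[p+T.apply([0,0,-.014])])[0].astype(int)
    col=m[:,c[0]-15:c[0]+15].sum(1)>=24
    r=c[1]-30
    while r>0 and col[r-1:r+1].any(): r-=1
    e=T.inv().apply(np.r_[ray(ci,[c[0],r],z)[0],z]-p)
    off=e[0]-L/2000
    print("tcp",p.round(4),"gap",round(s["finger_gap"],4),"row",r,"centre offset tool x mm",round(off*1000,1))
    t=np.r_[tgt,zst+.0025]; sh,rt=rel(t,-0.7); print("rel(no offset)",sh,rt)
E
python3 -c "
from h import *
held(99,[.4765,-.1073],.054,'pics/h2.png')"
```

```text
tcp [ 0.4756 -0.1053  0.1214] gap 0.0506 row 128 centre offset tool x mm 16.2
rel(no offset) [-0.19  0.07  6.51] [-0.  -0.   0.1]
```

>>> send_rows(series=[-0.2, 0.1, 1.5, 0, 0, 0, 0.4, -0.2, 0.1, 3, 0, 0, 0, 0.4, -0.2, 0.1, 4.5, 0, 0, 0, 0.4, -0.2, 0.1, 5.5, 0, 0, 0, 0.4, -0.2, 0.1, 6, 0, 0, 0, 0.4, -0.2, 0.1, 6.3, 0, 0, 0, 0.4, -0.2, 0.1, 6.5, 0, 0, 0, 0.4, -0.2, 0.1, 6.5, 0, 0, 0, 0.4, -0.2, 0.1, 6.5, 0, 0, 0, 0.4, -0.2, 0.1, 6.5, 0, 0, 0, 0.4])

```text
clock: 27.77
tcp_pos: [0.4779, -0.1091, 0.0574]
orientation: [0.001, 0.712, 0.703, 0.0]
wrist_force: [0.1, -0.2, 0.6]
finger_gap: 0.0503
```

>>> send_rows(series=[0, 0, 0, 0, 0, 0, 0.7, 0, 0, 0, 0, 0, 0, 0.7, 0, 0, 0, 0, 0, 0, 0.7, 0, 0, -2, 0, 0, 0, 0.75, 0, 0, -6, 0, 0, 0, 0.8, 0, 0, -10, 0, 0, 0, 0.8, 0, 0, -13, 0, 0, 0, 0.8, 0, 0, -13, 0, 0, 0, 0.8, 0, 0, -13, 0, 0, 0, 0.8, 0, 0, -13, 0, 0, 0, 0.8])

```text
clock: 28.6
tcp_pos: [0.4771, -0.1088, 0.1865]
orientation: [-0.0, 0.712, 0.703, 0.0]
wrist_force: [-0.4, 0.5, -0.1]
finger_gap: 0.0682
```

```bash
python3 - <<'E'
from h import *
stack(.070,52,99,"pics/s2.png")
read_camera("top")
for l,z in(("weight_centre",.034),):
  for r in rects("top",l,z,pmin=.5): print(l,r)
print(rel([.509-.016,.436-.081,.13],-11))
E
```

```text
stack x y L W yaw [ 476.9 -104.   109.    58.1   88.1] want 99 52
[ 0.47653959 -0.10858084  0.18571353]
(array([46.36,  1.1 ,  5.58]), array([-0.2, -0.1, 10.3]))
```

View pics/s2.png

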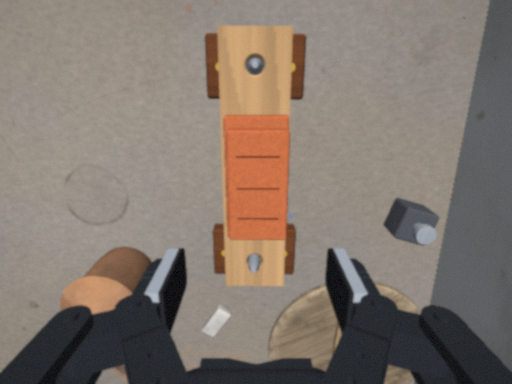

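```bash
python3 - <<'E'
from h import *
ci=camera_info("wrist")
for y,z in((-.1077+.0495,.07),(-.1077-.0495,.07),(-.1077+.057,.054),(-.1077-.057,.054),(-.1077,.07)): print(y,z,proj(ci,[[.4768,y,z]]).round(1))
a=cv2.imread("pics/s2.png");print(a[105:245:1,270].tolist()[5:32]);print(a[228:246,270].tolist())
E
```

```text
-0.0582 0.07 [[255.1 126. ]]
-0.1572 0.07 [[256.5 237.5]]
-0.0507 0.054 [[255.  114.5]]
-0.1647 0.054 [[256.6 236.9]]
-0.1077 0.07 [[255.8 185. ]]
[[107, 147, 184], [105, 147, 184], [105, 146, 183], [104, 146, 186], [91, 130, 183], [75, 117, 190], [67, 110, 201], [74, 115, 210], [74, 117, 208], [70, 114, 204], [69, 110, 199], [71, 111, 199], [75, 113, 201], [68, 109, 201], [73, 112, 204], [70, 110, 202], [69, 108, 198], [74, 113, 200], [64, 103, 186], [68, 105, 192], [74, 115, 210], [72, 117, 217], [75, 118, 215], [73, 116, 208], [75, 115, 207], [72, 112, 202], [72, 108, 200]]
[[74, 113, 204], [73, 114, 205], [70, 112, 202], [73, 113, 203], [71, 112, 200], [72, 114, 201], [72, 110, 198], [70, 109, 201], [75, 116, 205], [72, 112, 202], [72, 111, 193], [74, 112, 176], [103, 143, 187], [115, 158, 199], [114, 159, 199], [113, 157, 199], [112, 158, 198], [115, 159, 200]]
```

>>> send_rows(series=[36, 0.8, 0, 0, 0, 0, 0.8, 36, 0.8, 0, 0, 0, 0, 0.8, 36, 0.8, 0, 0, 0, 0, 0.8, 36, 0.8, 0, 0, 0, 0, 0.8, 36, 0.8, 0, 0, 0, 0, 0.8, 36, 0.8, 0, 0, 0, 0, 0.8, 36, 0.8, 0, 0, 0, 0, 0.8, 36, 0.8, 0, 0, 0, 0, 0.8, 36, 0.8, 0, 0, 0, 0, 0.8, 36, 0.8, 0, 0, 0, 0, 0.8])

```text
clock: 29.63
tcp_pos: [0.489, 0.2557, 0.1854]
orientation: [-0.001, 0.709, 0.705, -0.0]
wrist_force: [1.1, 0.0, -0.2]
finger_gap: 0.0683
```

>>> send_rows(series=[10.4, 0.3, 5.5, 0, 0, 10.3, 0.8, 10.4, 0.3, 5.5, 0, 0, 10.3, 0.8, 10.4, 0.3, 5.5, 0, 0, 10.3, 0.8, 10.4, 0.3, 5.5, 0, 0, 10.3, 0.8, 10.4, 0.3, 5.5, 0, 0, 10.3, 0.8, 10.4, 0.3, 5.5, 0, 0, 10.3, 0.8, 10.4, 0.3, 5.5, 0, 0, 10.3, 0.8, 10.4, 0.3, 5.5, 0, 0, 10.3, 0.8, 10.4, 0.3, 5.5, 0, 0, 10.3, 0.8, 10.4, 0.3, 5.5, 0, 0, 10.3, 0.8])

```text
clock: 30.47
tcp_pos: [0.4947, 0.3543, 0.1327]
orientation: [0.0, 0.772, 0.635, 0.001]
wrist_force: [-0.3, -0.4, -0.5]
finger_gap: 0.0685
```

```bash
python3 -c "
from h import *
slab(2)"
```

```text
tcp [0.4945 0.3544 0.1325] gap 0.0684 slab x y L W yaw [510.  437.   81.9  46.6  79.1]
rel (array([ 8.38, -0.07, 12.94]), array([ 0. , -0. , -0.2]))
```

>>> send_rows(series=[4, 0, 3, 0, 0, 0, 0.8, 8.3, -0.1, 5, 0, 0, 0, 0.8, 8.3, -0.1, 8, 0, 0, 0, 0.8, 8.3, -0.1, 10, 0, 0, 0, 0.8, 8.3, -0.1, 11.5, 0, 0, 0, 0.8, 8.3, -0.1, 12.5, 0, 0, 0, 0.8, 8.3, -0.1, 13.1, 0, 0, 0, 0.8, 8.3, -0.1, 13.1, 0, 0, 0, 0.8, 8.3, -0.1, 13.1, 0, 0, 0, 0.8, 8.3, -0.1, 13.1, 0, 0, 0, 0.8])

```text
clock: 31.4
tcp_pos: [0.51, 0.437, 0.0024]
orientation: [0.0, 0.772, 0.636, 0.001]
wrist_force: [-0.8, -0.9, -0.8]
finger_gap: 0.0684
```

>>> send_rows(series=[0, 0, 0, 0, 0, 0, 0.3, 0, 0, 0, 0, 0, 0, 0.3, 0, 0, 0, 0, 0, 0, 0.3, 0, 0, 0, 0, 0, 0, 0.3, 0, 0, -1, 0, 0, 0, 0.3, 0, 0, -4, 0, 0, 0, 0.3, 0, 0, -8, 0, 0, 0, 0.3, 0, 0, -12, 0, 0, 0, 0.3, 0, 0, -12, 0, 0, 0, 0.3, 0, 0, -12, 0, 0, 0, 0.3])

```text
clock: 32.23
tcp_pos: [0.5109, 0.438, 0.1251]
orientation: [0.0, 0.772, 0.636, 0.004]
wrist_force: [-0.7, -0.5, -1.7]
finger_gap: 0.0468
```

```bash
python3 -c "
from h import *
s=get_state();print(s['tcp_pos'],s['finger_gap'],s['wrist_force'],s['orientation']);print(rel([.4768,-.108,.12],-0.7))"
```

```text
[0.51089851 0.43801425 0.12508254] 0.04675952959490455 [-0.66738924 -0.51314872 -1.73615379] [3.14401204e-04 7.71689606e-01 6.35988906e-01 3.62838352e-03]
(array([-54.25,   7.08,   0.26]), array([  0.3,  -0.3, -10.3]))
```

>>> send_rows(series=[-36, 4.7, 0, 0, 0, 0, 0.3, -36, 4.7, 0, 0, 0, 0, 0.3, -36, 4.7, 0, 0, 0, 0, 0.3, -36, 4.7, 0, 0, 0, 0, 0.3, -36, 4.7, 0, 0, 0, 0, 0.3, -36, 4.7, 0, 0, 0, 0, 0.3, -36, 4.7, 0, 0, 0, 0, 0.3, -36, 4.7, 0, 0, 0, 0, 0.3, -36, 4.7, 0, 0, 0, 0, 0.3, -36, 4.7, 0, 0, 0, 0, 0.3])

```text
clock: 33.07
tcp_pos: [0.4844, 0.0696, 0.1195]
orientation: [-0.0, 0.774, 0.634, -0.002]
wrist_force: [-0.1, 0.1, -1.3]
finger_gap: 0.0463
```

>>> send_rows(series=[-18.2, 2.4, 0, 0, 0, -10.3, 0.3, -18.2, 2.4, 0, 0, 0, -10.3, 0.3, -18.2, 2.4, 0, 0, 0, -10.3, 0.3, -18.2, 2.4, 0, 0, 0, -10.3, 0.3, -18.2, 2.4, 0, 0, 0, -10.3, 0.3, -18.2, 2.4, 0, 0, 0, -10.3, 0.3, -18.2, 2.4, 0, 0, 0, -10.3, 0.3, -18.2, 2.4, 0, 0, 0, -10.3, 0.3, -18.2, 2.4, 0, 0, 0, -10.3, 0.3, -18.2, 2.4, 0, 0, 0, -10.3, 0.3])

```text
clock: 33.9
tcp_pos: [0.4749, -0.1075, 0.1205]
orientation: [-0.0, 0.711, 0.703, -0.0]
wrist_force: [0.3, 1.2, -1.2]
finger_gap: 0.0467
```

>>> send_rows(series=[0, 0, 0, 0, 0, 0, 0.3, 0, 0, 0, 0, 0, 0, 0.3, 0, 0, 0, 0, 0, 0, 0.3, 0, 0, 0, 0, 0, 0, 0.3])

```text
clock: 34.23
tcp_pos: [0.4752, -0.1086, 0.1208]
orientation: [0.0, 0.711, 0.703, 0.0]
wrist_force: [0.2, 0.5, -0.8]
finger_gap: 0.0469
```

```bash
python3 -c "
from h import *
s=get_state();print(s['tcp_pos'],s['finger_gap']);print(rel([.4768,-.108,.0725],-0.7))"
```

```text
[ 0.47518711 -0.10857304  0.12084166] 0.04694425816062391
(array([0.06, 0.16, 4.83]), array([ 0., -0.,  0.]))
```

>>> send_rows(series=[0.1, 0.15, 1.5, 0, 0, 0, 0.3, 0.1, 0.15, 3, 0, 0, 0, 0.3, 0.1, 0.15, 4, 0, 0, 0, 0.3, 0.1, 0.15, 4.5, 0, 0, 0, 0.3, 0.1, 0.15, 4.8, 0, 0, 0, 0.3, 0.1, 0.15, 4.85, 0, 0, 0, 0.3, 0.1, 0.15, 4.85, 0, 0, 0, 0.3, 0.1, 0.15, 4.85, 0, 0, 0, 0.3, 0.1, 0.15, 4.85, 0, 0, 0, 0.3, 0.1, 0.15, 4.85, 0, 0, 0, 0.3])

```text
clock: 35.07
tcp_pos: [0.4769, -0.1081, 0.0725]
orientation: [0.0, 0.712, 0.703, 0.0]
wrist_force: [0.1, -1.2, -0.9]
finger_gap: 0.0469
```

>>> send_rows(series=[0, 0, 0, 0, 0, 0, 0.65, 0, 0, 0, 0, 0, 0, 0.65, 0, 0, 0, 0, 0, 0, 0.65, 0, 0, -2, 0, 0, 0, 0.7, 0, 0, -6, 0, 0, 0, 0.75, 0, 0, -10, 0, 0, 0, 0.75, 0, 0, -12, 0, 0, 0, 0.75, 0, 0, -12, 0, 0, 0, 0.75, 0, 0, -12, 0, 0, 0, 0.75, 0, 0, -12, 0, 0, 0, 0.75])

```text
clock: 35.9
tcp_pos: [0.4762, -0.1078, 0.1915]
orientation: [-0.0, 0.712, 0.703, -0.0]
wrist_force: [0.4, 0.7, 0.0]
finger_gap: 0.0642
```

```bash
python3 - <<'E'
from h import *
stack(.086,48,84,"pics/s3.png")
ci=camera_info("wrist")
for n,y,z in(("s3 far",-.108+.042,.086),("s3 mid",-.108,.086),("s3 near",-.15,.086),("s2 far",-.108+.0495,.07)): print(n,proj(ci,[[.4768,y,z]]).round(1))
a=cv2.imread("pics/s3.png");print(a[110:215,272,2].tolist())
print(a[180,215:300,2].tolist())
print(rel([.387,.121,.13],10))
E
```

```text
stack x y L W yaw [476.1 -99.6 102.   57.3  89.3] want 84 48
[ 0.47572428 -0.10761713  0.19091915]
s3 far [[256.1 139.1]]
s3 mid [[256.8 190.4]]
s3 near [[257.3 236.6]]
s2 far [[256.  126.7]]
[181, 178, 183, 184, 182, 184, 197, 214, 215, 207, 202, 201, 201, 200, 207, 207, 204, 203, 195, 192, 202, 217, 218, 210, 207, 202, 197, 189, 195, 209, 224, 224, 218, 213, 213, 213, 213, 212, 214, 214, 216, 214, 215, 214, 214, 210, 209, 210, 212, 212, 211, 189, 148, 152, 191, 208, 211, 208, 207, 211, 215, 215, 218, 216, 215, 214, 212, 209, 208, 207, 209, 209, 209, 209, 205, 202, 204, 206, 206, 188, 157, 160, 191, 204, 210, 208, 208, 207, 204, 208, 207, 204, 204, 204, 204, 203, 203, 204, 202, 198, 200, 205, 205, 207, 200]
[152, 153, 154, 153, 153, 153, 156, 161, 171, 187, 191, 187, 179, 172, 183, 199, 205, 204, 203, 203, 206, 205, 206, 209, 208, 208, 203, 205, 205, 207, 207, 205, 203, 206, 206, 204, 203, 207, 208, 209, 210, 209, 211, 211, 211, 213, 212, 210, 210, 208, 207, 205, 204, 205, 208, 210, 211, 209, 212, 210, 212, 212, 212, 210, 209, 210, 207, 210, 209, 209, 192, 177, 167, 152, 149, 147, 147, 149, 147, 148, 148, 147, 145, 148, 151]
(array([22.73, -9.13,  6.12]), array([ -0.2,  -0.1, -10.7]))
```

>>> send_rows(series=[22.8, -9, 5.8, 0, 0, -10.7, 0.75, 22.8, -9, 5.8, 0, 0, -10.7, 0.75, 22.8, -9, 5.8, 0, 0, -10.7, 0.75, 22.8, -9, 5.8, 0, 0, -10.7, 0.75, 22.8, -9, 5.8, 0, 0, -10.7, 0.75, 22.8, -9, 5.8, 0, 0, -10.7, 0.75, 22.8, -9, 5.8, 0, 0, -10.7, 0.75, 22.8, -9, 5.8, 0, 0, -10.7, 0.75, 22.8, -9, 5.8, 0, 0, -10.7, 0.75, 22.8, -9, 5.8, 0, 0, -10.7, 0.75])

```text
clock: 36.83
tcp_pos: [0.39, 0.1204, 0.1341]
orientation: [0.0, 0.643, 0.766, -0.0]
wrist_force: [1.1, 0.1, -0.4]
finger_gap: 0.064
```

```bash
python3 -c "
from h import *
slab(4)"
```

```text
tcp [0.3903 0.12   0.1344] gap 0.0642 slab x y L W yaw [373.5 204.3  52.4  38.5 100.5]
rel (array([ 8.58, -0.21, 13.14]), array([ 0. ,  0. , -0.7]))
```

>>> send_rows(series=[4, 0, 3, 0, 0, -0.5, 0.75, 8.5, -0.2, 5, 0, 0, -0.5, 0.75, 8.5, -0.2, 8, 0, 0, -0.5, 0.75, 8.5, -0.2, 10, 0, 0, -0.5, 0.75, 8.5, -0.2, 11.5, 0, 0, -0.5, 0.75, 8.5, -0.2, 12.5, 0, 0, -0.5, 0.75, 8.5, -0.2, 13.2, 0, 0, -0.5, 0.75, 8.5, -0.2, 13.2, 0, 0, -0.5, 0.75, 8.5, -0.2, 13.2, 0, 0, -0.5, 0.75, 8.5, -0.2, 13.2, 0, 0, -0.5, 0.75])

```text
clock: 37.87
tcp_pos: [0.3737, 0.2044, 0.003]
orientation: [0.0, 0.64, 0.768, 0.001]
wrist_force: [0.2, -0.2, -0.5]
finger_gap: 0.064
```

>>> send_rows(series=[0, 0, 0, 0, 0, 0, 0.2, 0, 0, 0, 0, 0, 0, 0.2, 0, 0, 0, 0, 0, 0, 0.2, 0, 0, 0, 0, 0, 0, 0.2, 0, 0, 0, 0, 0, 0, 0.2, 0, 0, -2, 0, 0, 0, 0.2, 0, 0, -6, 0, 0, 0, 0.2, 0, 0, -10, 0, 0, 0, 0.2, 0, 0, -13, 0, 0, 0, 0.2, 0, 0, -13, 0, 0, 0, 0.2])

```text
clock: 38.7
tcp_pos: [0.3767, 0.2059, 0.1388]
orientation: [0.003, 0.639, 0.769, 0.005]
wrist_force: [1.3, 0.7, -1.4]
finger_gap: 0.0389
```

```bash
python3 -c "
from h import *
s=get_state();print(s['tcp_pos'],s['finger_gap'],s['wrist_force']);print(rel([.4768,-.108,.13],-0.7))"
```

```text
[0.37672749 0.20589551 0.13875341] 0.03889634749749497 [ 1.31395428  0.69425696 -1.42590143]
(array([-32.69,   4.11,   0.87]), array([ 0.6, -0.1, 11.2]))
```

>>> send_rows(series=[-32.6, 4.4, 0, 0, 0, 11.1, 0.2, -32.6, 4.4, 0, 0, 0, 11.1, 0.2, -32.6, 4.4, 0, 0, 0, 11.1, 0.2, -32.6, 4.4, 0, 0, 0, 11.1, 0.2, -32.6, 4.4, 0, 0, 0, 11.1, 0.2, -32.6, 4.4, 0, 0, 0, 11.1, 0.2, -32.6, 4.4, 0, 0, 0, 11.1, 0.2, -32.6, 4.4, 0, 0, 0, 11.1, 0.2, -32.6, 4.4, 0, 0, 0, 11.1, 0.2, -32.6, 4.4, 0, 0, 0, 11.1, 0.2])

```text
clock: 39.53
tcp_pos: [0.4756, -0.11, 0.1319]
orientation: [-0.0, 0.712, 0.702, 0.0]
wrist_force: [-0.6, 0.7, -0.8]
finger_gap: 0.0387
```

>>> send_rows(series=[0, 0, 0, 0, 0, 0, 0.2, 0, 0, 0, 0, 0, 0, 0.2, 0, 0, 0, 0, 0, 0, 0.2, 0, 0, 0, 0, 0, 0, 0.2, 0, 0, 0, 0, 0, 0, 0.2, 0, 0, 0, 0, 0, 0, 0.2])

```text
clock: 40.03
tcp_pos: [0.4753, -0.1073, 0.1324]
orientation: [0.0, 0.71, 0.704, 0.0]
wrist_force: [0.4, -0.1, 0.2]
finger_gap: 0.0384
```

```bash
python3 -c "
from h import *
s=get_state();print(s['tcp_pos'],s['finger_gap']);print(rel([.4768,-.108,.0895],-0.7))"
```

```text
[ 0.47533427 -0.10733109  0.13244083] 0.038355581759155925
(array([-0.07,  0.15,  4.29]), array([0. , 0. , 0.2]))
```

>>> send_rows(series=[-0.1, 0.15, 1.5, 0, 0, 0, 0.2, -0.1, 0.15, 2.5, 0, 0, 0, 0.2, -0.1, 0.15, 3.5, 0, 0, 0, 0.2, -0.1, 0.15, 4, 0, 0, 0, 0.2, -0.1, 0.15, 4.3, 0, 0, 0, 0.2, -0.1, 0.15, 4.35, 0, 0, 0, 0.2, -0.1, 0.15, 4.35, 0, 0, 0, 0.2, -0.1, 0.15, 4.35, 0, 0, 0, 0.2, -0.1, 0.15, 4.35, 0, 0, 0, 0.2, -0.1, 0.15, 4.35, 0, 0, 0, 0.2])

```text
clock: 40.87
tcp_pos: [0.4759, -0.1085, 0.0894]
orientation: [-0.001, 0.711, 0.703, -0.0]
wrist_force: [-4.0, 1.8, 7.8]
finger_gap: 0.0385
```

>>> send_rows(series=[0, 0, 0, 0, 0, 0, 0.6, 0, 0, 0, 0, 0, 0, 0.6, 0, 0, 0, 0, 0, 0, 0.6, 0, 0, -2, 0, 0, 0, 0.65, 0, 0, -6, 0, 0, 0, 0.7, 0, 0, -10, 0, 0, 0, 0.7, 0, 0, -11, 0, 0, 0, 0.7, 0, 0, -11, 0, 0, 0, 0.7, 0, 0, -11, 0, 0, 0, 0.7, 0, 0, -11, 0, 0, 0, 0.7])

```text
clock: 41.7
tcp_pos: [0.4761, -0.1088, 0.1974]
orientation: [-0.001, 0.711, 0.703, -0.0]
wrist_force: [-0.7, -0.2, 0.1]
finger_gap: 0.0597
```

```bash
python3 - <<'E'
from h import *
for i in range(2): s=get_state();ci=camera_info("wrist");a=read_camera("wrist")
cv2.imwrite("pics/s5.png",a);print(s["tcp_pos"])
for n,y,z in(("s5 far",-.108+.027,.102),("s5 mid",-.108,.102),("s5 near",-.135,.102)): print(n,proj(ci,[[.4768,y,z]]).round(1))
for r in rects("wrist","weight_centre",.034,ci): print(r)
print(a[130:240,272,2].tolist())
E
```

```text
[ 0.47580286 -0.10863263  0.19699169]
s5 far [[256.1 159.4]]
s5 mid [[256.5 192.9]]
s5 near [[256.8 224.2]]
([635.0, -162.0, 58.0, 41.0, -19.0], [633.0, -161.0], 0.64, [382.8, 196.2, 48.5, 45.9])
[219, 208, 208, 201, 194, 191, 203, 222, 225, 220, 219, 216, 216, 216, 215, 215, 218, 218, 218, 217, 216, 216, 214, 211, 211, 213, 209, 199, 191, 193, 203, 221, 226, 220, 213, 214, 215, 217, 212, 214, 212, 214, 213, 214, 202, 168, 157, 192, 214, 215, 210, 207, 210, 215, 212, 212, 208, 207, 206, 209, 206, 207, 207, 191, 158, 162, 192, 206, 210, 211, 210, 208, 204, 207, 207, 208, 204, 206, 206, 203, 195, 171, 152, 165, 191, 203, 206, 205, 206, 206, 205, 204, 205, 195, 185, 196, 205, 208, 207, 208, 200, 185, 186, 182, 180, 193, 200, 201, 198, 200]
```

View pics/s5.png

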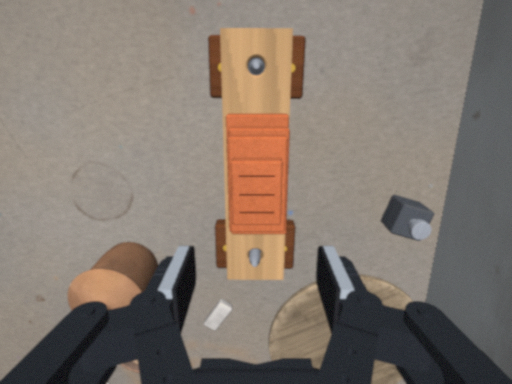

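>>> send_rows(series=[-13.3, 13.2, 0, 0, 0, 18.3, 0.7, -13.3, 13.2, 0, 0, 0, 18.3, 0.7, -13.3, 13.2, 0, 0, 0, 18.3, 0.7, -13.3, 13.2, 0, 0, 0, 18.3, 0.7, -13.3, 13.2, 4, 0, 0, 18.3, 0.65, -13.3, 13.2, 4, 0, 0, 18.3, 0.65, -13.3, 13.2, 4, 0, 0, 18.3, 0.65, -13.3, 13.2, 4, 0, 0, 18.3, 0.65, -13.3, 13.2, 4, 0, 0, 18.3, 0.65, -13.3, 13.2, 4, 0, 0, 18.3, 0.65])

```text
clock: 42.68
tcp_pos: [0.6075, -0.2429, 0.1605]
orientation: [0.001, 0.813, 0.582, 0.0]
wrist_force: [0.0, -0.4, -0.3]
finger_gap: 0.0555
```

```bash
python3 - <<'E'
from h import *
for i in range(4): s=get_state();ci=camera_info("wrist");a=read_camera("wrist")
print(s["tcp_pos"],ci["xyz"])
cv2.imwrite("pics/wt.png",a)
for r in rects("wrist","weight_centre",.034,ci): print(r)
c=proj(ci,[[.635,-.163,.034]])[0];print(c)
x,y=c.astype(int);c0=a[max(0,y-90):y+90,max(0,x-90):x+90]
cv2.imwrite("pics/wtc.png",cv2.resize(c0,None,fx=3,fy=3,interpolation=cv2.INTER_CUBIC));print(max(0,x-90),max(0,y-90))
print(rel([.635,-.163,.018],-19))
E
```

```text
[ 0.60761837 -0.24306628  0.16038153] [ 0.63489451 -0.16470824  0.3027954 ]
([640.0, -167.0, 36.0, 35.0, 73.0], [641.0, -166.0], 0.92, [238.4, 57.8, 46.7, 48.4])
([477.0, -145.0, 175.0, 73.0, 89.0], [486.0, -171.0], 0.72, [40.1, 0.8, 107.9, 228.5])
[254.33452812  80.67654916]
164 0
(array([ 8.48, -0.02, 14.19]), array([0.1, 0. , 0.1]))
```

View pics/wtc.png

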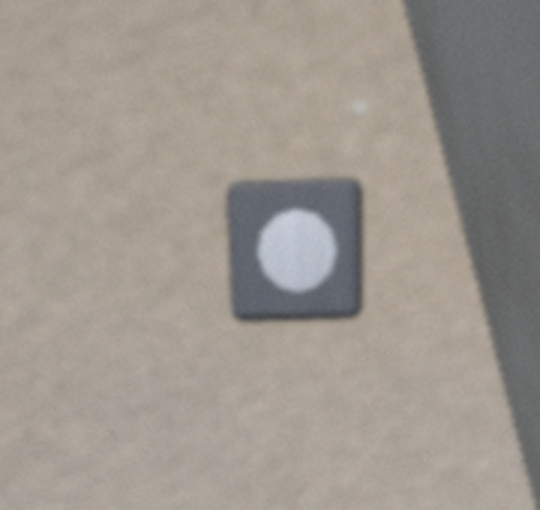

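```bash
python3 - <<'E'
from h import *
ci=camera_info("wrist")
print("block",ray(ci,[[262.3,83.2]],.034),"knob",ray(ci,[[263,83.3]],.052),"corners",ray(ci,np.array([[240.3,60.8],[284,60],[284,105.5],[242.5,106]]),.034))
print("wall",ray(ci,[[164+405/3,5/3],[164+500/3,370/3]],0))
print(rel([.6395,-.1665,.09],0))
E
```

```text
block [[ 0.64025173 -0.16695671]] knob [[ 0.64036418 -0.16705372]] corners [[ 0.62925704 -0.14568962]
 [ 0.66171906 -0.15618878]
 [ 0.65152437 -0.18900926]
 [ 0.61938358 -0.17841775]]
wall [[ 0.69031518 -0.11610827]
 [ 0.69013697 -0.22162449]]
(array([8.29, 0.53, 6.99]), array([  0.1,   0. , -18.9]))
```

>>> send_rows(series=[4, 0.3, 2, 0, 0, -18.9, 0.5, 8.25, 0.6, 4, 0, 0, -18.9, 0.5, 8.25, 0.6, 7, 0, 0, -18.9, 0.5, 8.25, 0.6, 7, 0, 0, -18.9, 0.5, 8.25, 0.6, 7, 0, 0, -18.9, 0.5, 8.25, 0.6, 7, 0, 0, -18.9, 0.5, 8.25, 0.6, 7, 0, 0, -18.9, 0.5, 8.25, 0.6, 7, 0, 0, -18.9, 0.5, 8.25, 0.6, 7, 0, 0, -18.9, 0.5, 8.25, 0.6, 7, 0, 0, -18.9, 0.5], newtons=70)

```text
clock: 43.77
tcp_pos: [0.6402, -0.1684, 0.0899]
orientation: [0.001, 0.708, 0.706, 0.0]
wrist_force: [-0.0, -0.4, 0.5]
finger_gap: 0.0427
```

```bash
python3 -c "
from h import *
s=get_state();print(s['tcp_pos'],s['finger_gap']);print(rel([.6400,-.1668,.037],0))
read_camera('top')
for r in rects('top','weight_centre',.034): print(r)"
```

```text
[ 0.64016805 -0.16838677  0.0899481 ] 0.04267731289395741
(array([ 0.16, -0.03,  5.29]), array([ 0.1,  0. , -0.1]))
([577.0, -408.0, 182.0, 68.0, -7.0], [578.0, -405.0], 0.4, [383.4, 130.1, 25.7, 59.4])
```

>>> send_rows(series=[0.15, 0, 1.5, 0, 0, 0, 0.5, 0.15, 0, 3, 0, 0, 0, 0.5, 0.15, 0, 4.2, 0, 0, 0, 0.5, 0.15, 0, 4.9, 0, 0, 0, 0.5, 0.15, 0, 5.3, 0, 0, 0, 0.5, 0.15, 0, 5.3, 0, 0, 0, 0.5, 0.15, 0, 5.3, 0, 0, 0, 0.5, 0.15, 0, 5.3, 0, 0, 0, 0.5])

```text
clock: 44.53
tcp_pos: [0.6404, -0.1661, 0.0366]
orientation: [0.001, 0.707, 0.707, 0.0]
wrist_force: [-1.3, 0.1, 0.3]
finger_gap: 0.0428
```

>>> send_rows(series=[0, 0, 0, 0, 0, 0, 0.05, 0, 0, 0, 0, 0, 0, 0.05, 0, 0, 0, 0, 0, 0, 0.05, 0, 0, 0, 0, 0, 0, 0.05, 0, 0, 0, 0, 0, 0, 0.05, 0, 0, 0, 0, 0, 0, 0.05])

```text
clock: 45.03
tcp_pos: [0.6401, -0.1661, 0.0368]
orientation: [0.001, 0.707, 0.707, 0.0]
wrist_force: [-2.2, 1.4, 5.7]
finger_gap: 0.0165
```

>>> send_rows(series=[0, 0, -1, 0, 0, 0, 0.05, 0, 0, -3, 0, 0, 0, 0.05, 0, 0, -6, 0, 0, 0, 0.05, 0, 0, -9, 0, 0, 0, 0.05, 0, 0, -12, 0, 0, 0, 0.05, 0, 0, -14, 0, 0, 0, 0.05, 0, 0, -14, 0, 0, 0, 0.05, 0, 0, -14, 0, 0, 0, 0.05])

```text
clock: 45.7
tcp_pos: [0.6405, -0.166, 0.1767]
orientation: [0.001, 0.707, 0.707, 0.001]
wrist_force: [0.3, 0.1, -3.8]
finger_gap: 0.0164
```

```bash
python3 -c "
from h import *
s=get_state();print(s['tcp_pos'],s['finger_gap'],s['wrist_force']);print(rel([.4783,-.1085,.17],18.2))"
```

```text
[ 0.64048717 -0.16604173  0.17665746] 0.01640059101431559 [ 0.29187157  0.07317199 -3.79730596]
(array([  5.75, -16.22,   0.63]), array([  0.1,   0.1, -18.2]))
```

>>> send_rows(series=[5.8, -16.2, 0, 0, 0, -18.3, 0.05, 5.8, -16.2, 0, 0, 0, -18.3, 0.05, 5.8, -16.2, 0, 0, 0, -18.3, 0.05, 5.8, -16.2, 0, 0, 0, -18.3, 0.05, 5.8, -16.2, 0, 0, 0, -18.3, 0.05, 5.8, -16.2, 0, 0, 0, -18.3, 0.05, 5.8, -16.2, 0, 0, 0, -18.3, 0.05, 5.8, -16.2, 0, 0, 0, -18.3, 0.05, 5.8, -16.2, 0, 0, 0, -18.3, 0.05, 5.8, -16.2, 0, 0, 0, -18.3, 0.05])

```text
clock: 46.53
tcp_pos: [0.4787, -0.1082, 0.1754]
orientation: [-0.0, 0.586, 0.81, 0.0]
wrist_force: [0.5, 0.3, -3.3]
finger_gap: 0.0166
```

>>> send_rows(series=[0, 0, 0, 0, 0, 0, 0.05, 0, 0, 0, 0, 0, 0, 0.05, 0, 0, 0, 0, 0, 0, 0.05, 0, 0, 0, 0, 0, 0, 0.05])

```text
clock: 46.87
tcp_pos: [0.478, -0.1079, 0.1757]
orientation: [-0.0, 0.586, 0.81, 0.0]
wrist_force: [0.5, -0.3, -2.1]
finger_gap: 0.0164
```

```bash
python3 -c "
from h import *
s=get_state();print(s['tcp_pos'],s['finger_gap'],s['wrist_force']);print(rel([.4780,-.1080,.140],18.2))
a=read_camera('wrist');cv2.imwrite('pics/wp.png',a)"
```

```text
[ 0.47797283 -0.10789384  0.17568281] 0.016432111356217964 [ 0.45486097 -0.32114307 -2.08442129]
(array([-0.01, -0.  ,  3.57]), array([-0. , -0. ,  0.1]))
```

View pics/wp.png

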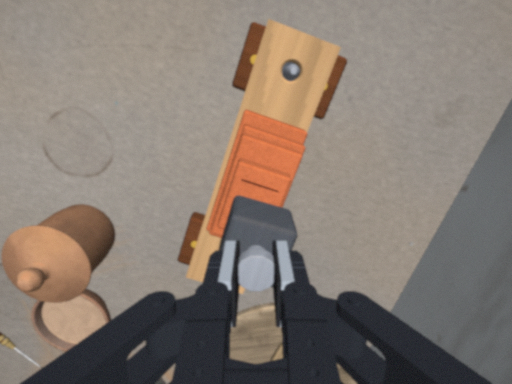

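>>> send_rows(series=[0, 0, 1, 0, 0, 0, 0.05, 0, 0, 2, 0, 0, 0, 0.05, 0, 0, 2.8, 0, 0, 0, 0.05, 0, 0, 3.2, 0, 0, 0, 0.05, 0, 0, 3.5, 0, 0, 0, 0.05, 0, 0, 3.65, 0, 0, 0, 0.05, 0, 0, 3.65, 0, 0, 0, 0.05, 0, 0, 3.65, 0, 0, 0, 0.05, 0, 0, 3.65, 0, 0, 0, 0.05])

```text
clock: 47.67
tcp_pos: [0.4781, -0.1079, 0.1395]
orientation: [0.0, 0.586, 0.81, 0.0]
wrist_force: [0.2, 0.4, -2.5]
finger_gap: 0.0161
```

>>> send_rows(series=[0, 0, 0.1, 0, 0, 0, 0.05, 0, 0, 0.1, 0, 0, 0, 0.05, 0, 0, 0.1, 0, 0, 0, 0.05])

```text
clock: 47.92
tcp_pos: [0.4782, -0.108, 0.1388]
orientation: [0.001, 0.586, 0.81, 0.0]
wrist_force: [-0.7, -1.6, 1.2]
finger_gap: 0.0164
```

Contact. Release, rise and check.

>>> send_rows(series=[0, 0, 0, 0, 0, 0, 0.35, 0, 0, 0, 0, 0, 0, 0.4, 0, 0, 0, 0, 0, 0, 0.4, 0, 0, -1, 0, 0, 0, 0.4, 0, 0, -3, 0, 0, 0, 0.4, 0, 0, -6, 0, 0, 0, 0.4, 0, 0, -9, 0, 0, 0, 0.4, 0, 0, -9, 0, 0, 0, 0.4, 0, 0, -9, 0, 0, 0, 0.4])

```text
clock: 48.67
tcp_pos: [0.4793, -0.1084, 0.2309]
orientation: [0.002, 0.586, 0.81, 0.001]
wrist_force: [0.5, 0.4, -0.7]
finger_gap: 0.0339
```

>>> send_rows(series=[-10, 0, 0, 0, 0, 0, 0.4, -10, 0, 0, 0, 0, 0, 0.4, -10, 0, 0, 0, 0, 0, 0.4, -10, 0, 0, 0, 0, 0, 0.4, -10, 0, 0, 0, 0, 0, 0.4, -10, 0, 0, 0, 0, 0, 0.4])

```text
clock: 49.17
tcp_pos: [0.5083, -0.2019, 0.2273]
orientation: [-0.001, 0.586, 0.81, 0.0]
wrist_force: [-0.0, -0.5, -1.9]
finger_gap: 0.034
```

```bash
python3 - <<'E'
from h import *
for i in range(3): s=get_state();ci=camera_info("wrist");a=read_camera("wrist")
print(s["tcp_pos"],s["finger_gap"],s["wrist_force"]);cv2.imwrite("pics/end.png",a)
for l,z in(("weight_centre",.136),("board_centre",.038),("slab_1_centre",.102)):
    for r in rects("wrist",l,z,ci): print(l,r)
def near(p): return proj(ci,[p])[0].round(1)
print("expected: block centre top",near([.478,-.108,.136]),"pins",near([.4768,-.0105,.055]),near([.474,-.2005,.055]))
b=read_camera("top")
for l,z in(("rib_centre",.018),("rubber",.012),("lidded_jar",.05),("raw_jar",.06),("board_centre",.038),("weight_centre",.136),("bat_top",.01)):
    for r in rects("top",l,z): print(l,r)
E
```

```text
[ 0.50856001 -0.20154018  0.22795246] 0.03415607576996031 [-0.24611959  0.02541022  0.00528494]
weight_centre ([478.0, -109.0, 36.0, 35.0, 1.0], [478.0, -109.0], 0.77, [227.3, 27.3, 59.1, 64.9])
board_centre ([475.0, -145.0, 172.0, 62.0, 89.0], [472.0, -180.0], 0.74, [192.1, 0.0, 116.6, 187.7])
board_centre ([484.0, -52.0, 46.0, 7.0, -0.0], [484.0, -83.0], 0.71, [210.1, 1.7, 100.6, 129.8])
slab_1_centre ([483.0, -65.0, 35.0, 5.0, 1.0], [483.0, -70.0], 0.63, [212.7, 1.3, 93.5, 120.3])
slab_1_centre ([476.0, -141.0, 139.0, 51.0, 89.0], [475.0, -170.0], 0.53, [189.2, 0.0, 119.6, 188.9])
expected: block centre top [255.7  58.5] pins [291.4 -55.7] [223.1 157.1]
lidded_jar ([474.0, -44.0, 125.0, 67.0, 90.0], [472.0, -100.0], 0.33, [255.2, 186.6, 87.1, 22.8])
raw_jar ([618.0, 356.0, 66.0, 55.0, 45.0], [618.0, 356.0], 0.58, [128.1, 134.5, 23.1, 18.2])
board_centre ([475.0, -17.0, 70.0, 62.0, 90.0], [474.0, -100.0], 0.75, [255.3, 183.7, 86.8, 23.4])
weight_centre ([463.0, -93.0, 228.0, 57.0, 90.0], [461.0, -88.0], 0.69, [254.8, 186.2, 84.4, 20.9])
weight_centre ([475.0, -108.0, 36.0, 33.0, 90.0], [475.0, -108.0], 0.62, [297.5, 182.6, 10.3, 13.8])
bat_top ([671.0, -312.0, 70.0, 28.0, -46.0], [648.0, -304.0], 0.6, [344.0, 129.0, 31.5, 46.7])
```

>>> send_rows(series=[0, 0, -8, 0, 0, 0, 0.4, 0, 0, -8, 0, 0, 0, 0.4, 4, 0, -8, 0, 0, 0, 0.4, 8, 0, -8, 0, 0, 0, 0.4, 12, 0, -8, 0, 0, 0, 0.4, 16, 0, -8, 0, 0, 0, 0.4, 20, 0, -8, 0, 0, 0, 0.4, 24, 0, -8, 0, 0, 0, 0.4, 28, 0, -8, 0, 0, 0, 0.4, 30, 0, -8, 0, 0, 0, 0.4])

```text
clock: 50.7
tcp_pos: [0.4132, 0.085, 0.3087]
orientation: [-0.0, 0.585, 0.811, 0.001]
wrist_force: [0.7, -1.4, 0.6]
finger_gap: 0.0341
```

```bash
python3 - <<'E'
from h import *
for i in range(4): b=read_camera("top")
print(get_state()["tcp_pos"])
for l,z in(("rib_centre",.018),("rubber",.012),("lidded_jar",.05),("raw_jar",.06),("weight_centre",.136),("bat_top",.01)):
    for r in rects("top",l,z): print(l,r)
a=cv2.imread("pics/top0.png"); d=cv2.absdiff(cv2.resize(b,(768,576)),a).max(2)
for n,(x,y) in dict(pot=(517,372),raw=(206,219),eraser=(543,320)).items(): print(n,d[y-18:y+18,x-18:x+18].mean())
E
```

```text
[0.41510855 0.08239807 0.30850195]
rib_centre ([587.0, -344.0, 98.0, 37.0, 90.0], [586.0, -344.0], 0.88, [356.9, 153.9, 30.3, 10.9])
rubber ([423.0, -303.0, 44.0, 20.0, 55.0], [423.0, -303.0], 0.51, [356.6, 203.1, 10.9, 19.4])
lidded_jar ([480.0, -114.0, 88.0, 53.0, 89.0], [476.0, -102.0], 0.73, [283.1, 183.2, 32.7, 19.6])
lidded_jar ([322.0, -238.0, 84.0, 78.0, 44.0], [322.0, -237.0], 0.66, [328.7, 234.2, 30.8, 27.0])
raw_jar ([618.0, 356.0, 61.0, 60.0, -89.0], [618.0, 357.0], 0.65, [128.8, 132.8, 23.3, 20.2])
weight_centre ([515.0, -66.0, 47.0, 38.0, -0.0], [511.0, -66.0], 0.63, [281.7, 163.9, 10.6, 22.2])
bat_top ([590.0, -350.0, 201.0, 198.0, -2.0], [589.0, -350.0], 0.89, [344.0, 127.7, 64.1, 65.5])
pot 5.0
raw 3.783179012345679
eraser 4.973765432098766
```

```bash
python3 - <<'E'
from h import *
b=read_camera("top");ci=camera_info("top")
print("exp",proj(ci,[[.478,-.109,.136],[.478,-.109,.154]]).round(1))
for r in rects("top","weight_centre",.136,pmin=.05): print(r)
hsv=cv2.cvtColor(b,cv2.COLOR_BGR2HSV)
o=(hsv[...,0]<16)&(hsv[...,1]>130)&(hsv[...,2]>110)
for r in range(160,212,2): print(r,''.join('o' if o[r,c] else ('#' if hsv[r,c,2]<90 else ('*' if hsv[r,c,1]<40 and hsv[r,c,2]>140 else '.')) for c in range(250,345)))
E
```

```text
exp [[303.  190. ]
 [304.  189.1]]
([515.0, -67.0, 41.0, 33.0, -1.0], [513.0, -66.0], 0.69, [281.6, 165.8, 10.8, 19.1])
([425.0, -172.0, 54.0, 19.0, 90.0], [449.0, -123.0], 0.36, [265.0, 183.6, 72.9, 31.4])
160 **********...##**..............................................................................
162 **********...##.*..............................................................................
164 **********...##.**.............................................................................
166 **********...##.*..............................................................................
168 **********...##.*.............**.****..........................................................
170 **********...##.*................****.#............*...........................................
172 **********...##.*.................***......*...................................................
174 **********...##.*.........**....#.####..#.##...................................................
176 **********...##.*.....*........#.#........##*............................................
[... 1006 characters left out ...]

198 **********...##...............ooooooooooooooooooooooooooooooooooo.oo...........................
200 **********...#................oooooooooooooooooooooooooooooooooooooo...........................
202 ***********.##................ooooooooooooooo.oooooooooooooooooooooo...........................
204 ***********###.................................................................................
206 **********.##..................................................................................
208 ***********##...#....#.#.*.**....***...*.***....***.*...*...........#...........#...####.......
210 ***********##..###.#####.*.***........**....**......................#...............#.##.......
```

```bash
python3 - <<'E'
from h import *
print(rel([.515,-.175,.25],-0.7)); print(get_state()["clock"])
E
```

```text
(array([-27.47,   1.46,   5.81]), array([-0. , -0. , 18.9]))
51.3
```

>>> send_rows(series=[-27.5, 1.5, 0, 0, 0, 18.9, 0.5, -27.5, 1.5, 0, 0, 0, 18.9, 0.5, -27.5, 1.5, 0, 0, 0, 18.9, 0.5, -27.5, 1.5, 0, 0, 0, 18.9, 0.5, -27.5, 1.5, 0, 0, 0, 18.9, 0.5, -27.5, 1.5, 0, 0, 0, 18.9, 0.5, -27.5, 1.5, 0, 0, 0, 18.9, 0.5, -27.5, 1.5, 5, 0, 0, 18.9, 0.5, -27.5, 1.5, 5, 0, 0, 18.9, 0.5, -27.5, 1.5, 5, 0, 0, 18.9, 0.5])

```text
clock: 52.13
tcp_pos: [0.5133, -0.174, 0.2547]
orientation: [-0.004, 0.711, 0.703, -0.001]
wrist_force: [-0.1, 1.5, 0.0]
finger_gap: 0.0422
```

```bash
python3 - <<'E'
from h import *
for i in range(5): s=get_state();ci=camera_info("wrist");a=read_camera("wrist")
print(s["tcp_pos"],ci["xyz"]);cv2.imwrite("pics/fix.png",a)
for l,z in(("weight_centre",.034),("board_centre",.038)):
    for r in rects("wrist",l,z,ci,pmin=.2): print(l,r)
print("exp on stack",proj(ci,[[.478,-.109,.136]]),"exp s5",proj(ci,[[.4785,-.109,.102]]))
E
```

```text
[ 0.51647038 -0.17416328  0.26059051] [ 0.51732903 -0.09123863  0.40288114]
weight_centre ([535.0, -79.0, 52.0, 36.0, 9.0], [532.0, -79.0], 0.96, [246.3, 52.4, 49.1, 37.1])
weight_centre ([474.0, -184.0, 97.0, 63.0, 89.0], [476.0, -109.0], 0.25, [184.3, 0.0, 61.3, 203.6])
board_centre ([474.0, -199.0, 65.0, 64.0, 89.0], [476.0, -110.0], 0.96, [184.3, 0.0, 60.9, 207.1])
board_centre ([472.0, -95.0, 64.0, 57.0, 88.0], [472.0, -100.0], 0.29, [185.9, 53.7, 54.0, 92.8])
exp on stack [[206.18671303 106.08146268]] exp s5 [[212.07892387 103.45485263]]
```

```bash
python3 - <<'E'
from h import *
a=cv2.imread("pics/fix.png");hsv=cv2.cvtColor(a,cv2.COLOR_BGR2HSV)
print("V map of weight")
for r in range(48,96,3): print(r,' '.join(f"{hsv[r,c,2]:3d}" for c in range(240,302,3)))
print("stack: o orange")
for r in range(0,215,5): print(f"{r:3d}",''.join('o' if (hsv[r,c,0]<13 and hsv[r,c,1]>150 and hsv[r,c,2]>120) else ('#' if hsv[r,c,2]<90 else ('b' if hsv[r,c,1]>80 else '.')) for c in range(170,300,2)))
E
```

```text
V map of weight
48 213 171 157 164 167 159 161 163 160 160 163 159 159 163 163 160 160 160 160 164 163
51 213 174 162 162 163 160 159 166 161 155 152 144 158 163 164 163 161 163 161 159 161
54 189 170 160 158 152 147 135 125 112 110 107 108 115 159 161 157 162 167 166 165 163
57 185 169 130 112 109 106 107 112 107 107 104 106 102 161 163 160 165 167 164 169 162
60 186 172 104 105 110 109 106 109 106 109 104 105  99 157 162 172 203 202 166 169 164
63 186 173 110 102 106 106 102 104 108 107 108 108 101 166 178 181 199 202 174 161 159
66 190 172 119 104 106 107 106 106 105 105 108 105 105 181 197 166 185 196 172 163 159
69 190 164 145 101 104 106 104 106 104 108 104 102 106 159 177 141 155 162 151 162 160
72 187 163 152  95 107 105 101 106 110 108 106 104 105 100 113 101 117 120 127 160 164
75 191 165 159  96 106 102 104 102 109 106 103 103 104 103 147 126  92  93 126 159 159
78 186 165 160  97 101 102 102 102 107 104 107 104 106 107 167 162 158 160 164 164 160
81 195 161 156 114 102 108 105 102 105 103 105 104 103  99 157 160 167 161 161 163 162
84 192 163 159 125 103 102 105  99 108 1
[... 2633 characters left out ...]

165 ........bbobbbbbbbbbbbbbbbbbbbbbbbbbbbbbobb......................
170 ........boobbbbbbbbbbbbbbbbbbbbbbbbbbbbooobb.....................
175 ........bbbbbbbbbbbbbbb.....bbbbbbbbbbbbbbb......................
180 ........bbbbbbbbbbbbbb......bbbbbbbbbbbbbbb......................
185 .........bbbbbbbbbbbbbb...bbbbbbbbbbbbbbbbb......................
190 .........bbbbbbbbbbbbbbbbbbbbbbbbbbbbbbbbbb......................
195 ..........bbbbbbbbbbbbbbbbbbbbbbbbbbbbbbbbb......................
200 .............bbbbbbbbbbbbbbbbbbbbbbbbb...........................
205 .................................................................
210 .................................................................
```

```bash
python3 - <<'E'
from h import *
ci=camera_info("wrist")
print("block corners",ray(ci,[[246,57],[276.5,53],[280.5,86],[250.5,90]],.036).round(4).tolist())
c=ray(ci,[[263.2,71.5]],.036)[0]; print("block c",c,"knob end",ray(ci,[[294,67]],.018), "knob root",ray(ci,[[279,69]],.018))
for ax in (8,): 
    d=np.array([np.cos(np.radians(ax)),np.sin(np.radians(ax))]); k=c+d*(.017+.0125); print("grip",k)
s=get_state();print(s["tcp_pos"],s["joint_pos"])
print(rel([*k,.10],ax-90))
E
```

```text
block corners [[0.5086, -0.0656], [0.541, -0.062], [0.5457, -0.0952], [0.5129, -0.099]]
block c [ 0.52684951 -0.08017521] knob end [[ 0.56201804 -0.07522896]] knob root [[ 0.54515051 -0.07716773]]
grip [ 0.55606242 -0.07606961]
[ 0.51643559 -0.17415007  0.26019129] [-4.72604275e-01  2.45241983e-01  2.47762437e-02  1.34700137e+00
  8.04551280e-05  1.10792360e+00]
(array([ 9.87,  3.82, 16.02]), array([ 0.2, -0.1, 81.4]))
```

>>> send_rows(series=[9.9, 3.8, 0, 0, 0, 81.4, 0.5, 9.9, 3.8, 0, 0, 0, 81.4, 0.5, 9.9, 3.8, 0, 0, 0, 81.4, 0.5, 9.9, 3.8, 0, 0, 0, 81.4, 0.5, 9.9, 3.8, 0, 0, 0, 81.4, 0.5, 9.9, 3.8, 0, 0, 0, 81.4, 0.5, 9.9, 3.8, 0, 0, 0, 81.4, 0.5, 9.9, 3.8, 0, 0, 0, 81.4, 0.5, 9.9, 3.8, 0, 0, 0, 81.4, 0.5, 9.9, 3.8, 0, 0, 0, 81.4, 0.5], newtons=40)

```text
clock: 53.32
tcp_pos: [0.5551, -0.0754, 0.2595]
orientation: [0.0, 0.987, 0.163, 0.001]
wrist_force: [-0.3, 0.2, 0.4]
finger_gap: 0.0431
```

>>> send_rows(series=[0, 0, 0, 0, 0, 10, 0.5, 0, 0, 0, 0, 0, 10, 0.5, 0, 0, 4, 0, 0, 10, 0.5, 0, 0, 8, 0, 0, 10, 0.5, 0, 0, 12, 0, 0, 10, 0.5, 0, 0, 15, 0, 0, 10, 0.5, 0, 0, 15, 0, 0, 10, 0.5, 0, 0, 15, 0, 0, 10, 0.5, 0, 0, 15, 0, 0, 10, 0.5, 0, 0, 15, 0, 0, 10, 0.5])

```text
clock: 54.15
tcp_pos: [0.557, -0.0762, 0.1114]
orientation: [0.001, 0.997, 0.079, 0.002]
wrist_force: [0.4, -0.0, 0.5]
finger_gap: 0.0425
```

```bash
python3 - <<'E'
from h import *
for i in range(2): s=get_state();ci=camera_info("wrist");a=read_camera("wrist")
print(s["tcp_pos"],s["joint_pos"],s["clock"])
for r in rects("wrist","weight_centre",.03,ci,pmin=.2): print(r)
print("exp knob grip px",proj(ci,[[.556,-.0761,.018],[.5268,-.0802,.036]]))
print(rel([.556,-.0761,.012],-82))
hsv=cv2.cvtColor(a,cv2.COLOR_BGR2HSV)
for r in range(150,384,9): print(r,' '.join(f"{hsv[r,c,2]:3d}" for c in range(180,335,8)))
E
```

```text
[ 0.55683817 -0.07627056  0.11127407] [-2.78999682e-01  3.47816359e-01 -2.07594581e-01  1.01012214e+00
  9.55863989e-05  2.70403903e+00] 54.2
([538.0, -78.0, 60.0, 36.0, 9.0], [536.0, -79.0], 0.57, [229.7, 186.0, 48.0, 72.8])
exp knob grip px [[254.27008425 197.13957163]
 [253.50957712 241.46044561]]
(array([-0.05, -0.02,  9.85]), array([ 0.1, -0.2,  1.1]))
150 174 168 169 170 169 166 169 167 168 168 164 167 169 165 169 167 170 165 168 164
159 168 172 167 171 166 168 169 170 169 168 168 164 166 166 169 163 167 162 167 169
168 172 166 169 166 170 166 168 170 171 165 169 170 169 163 168 166 169 164 171 164
177 169 170 168 172 168 169 170 169 176 169 172 170 172 166 170 163 164 165 169 166
186 166 162 168 170 178 171 170 172 168 158 164 170 165 167 167 167 165 164 166 165
195 158 172 172 171 167 175 166 167 201 175 138 167 166 171 168 170 165 159 168 167
204 168 167 170 171 171 170 170 162 151 184 117 157 175 168 168 172 172 167 167 166
213 172 170 164 171 166 172 167  58  56 191  82  56 142 169 171 170 169 170 168 171
222  56  53  49  98 171 169 169  97  98  95  96  97  80 168 164 168 
[... 743 characters left out ...]
 190 216 218  40  47  31  36
312  31  36  34  25 223 230 224 197 172 146 126 114 117 110 110 113  39  47  33  32
321  29  24  32 124 221 225 226 229 226 182 206 206 221 220 216 209  69  30  31  32
330  27  30  35 208 223 219 227 226 224 127 117 114 113 111 110 113  95  32  33  35
339  36  31  29 172 170 217 222 224 223 201 199 187 172 163 151 144 131  36  29  31
348  59  30  36 171 174 225 223 222 224 223 222 175 224 221 207 222 221  33  34  60
357  33  32  34 137 149 203 192 223 194 227 219 180 216 198 128 198 151  35  38  33
366  34  33  33  32  34  32  31  34  36  29  29  32  32  36  32  32  32  35  31  31
375  53  30  33  35  35  35  35  36  28  36  26  33  28  32  34  31  35  33  34  69
```

>>> send_rows(series=[0, 0, 3, 0, 0, 1, 0.5, 0, 0, 6, 0, 0, 1, 0.5, 0, 0, 8, 0, 0, 1, 0.5, 0, 0, 9.3, 0, 0, 1, 0.5, 0, 0, 10.1, 0, 0, 1, 0.5, 0, 0, 10.1, 0, 0, 1, 0.5, 0, 0, 10.1, 0, 0, 1, 0.5, 0, 0, 10.1, 0, 0, 1, 0.5])

```text
clock: 54.97
tcp_pos: [0.5559, -0.0761, 0.0087]
orientation: [0.0, 0.998, 0.07, 0.001]
wrist_force: [0.3, 0.4, 0.0]
finger_gap: 0.0424
```

>>> send_rows(series=[0, 0, 0, 0, 0, 0, 0.05, 0, 0, 0, 0, 0, 0, 0.05, 0, 0, 0, 0, 0, 0, 0.05, 0, 0, 0, 0, 0, 0, 0.05, 0, 0, 0, 0, 0, 0, 0.05, 0, 0, 0, 0, 0, 0, 0.05])

```text
clock: 55.47
tcp_pos: [0.556, -0.0759, 0.0083]
orientation: [0.0, 0.998, 0.07, 0.001]
wrist_force: [0.9, 1.1, 4.9]
finger_gap: 0.0175
```

>>> send_rows(series=[0, 0, -1, 0, 0, 0, 0.05, 0, 0, -3, 0, 0, 0, 0.05, 0, 0, -6, 0, 0, 0, 0.05, 0, 0, -9, 0, 0, 0, 0.05, 0.7, -4, -9, 0, 0, 0, 0.05, 0.7, -8, -9, 0, 0, 0, 0.05, 0.7, -12, -9, 0, 0, 0, 0.05, 0.7, -16.5, -9, 0, 0, 0, 0.05, 0.7, -16.5, -9, 0, 0, 0, 0.05, 0.7, -16.5, -9, 0, 0, 0, 0.05])

```text
clock: 56.3
tcp_pos: [0.5365, 0.091, 0.0968]
orientation: [-0.0, 0.997, 0.073, -0.001]
wrist_force: [-0.2, -0.6, -2.4]
finger_gap: 0.0168
```

```bash
python3 - <<'E'
from h import *
for i in range(3): s=get_state();ci=camera_info("wrist");a=read_camera("wrist")
print(s["tcp_pos"],s["finger_gap"],s["wrist_force"],s["ft_torque"],s["joint_pos"])
p=s["tcp_pos"];T=rot(s["orientation"])
for r in rects("wrist","weight_centre",p[2],ci,pmin=.2): print(r)
for n,v in(("knob",[0,0,-.008]),("block if horizontal",[-.0295,0,-.008]),("block if hanging",[0,0,.02])): print(n,proj(ci,[p+T.apply(v)]).round())
cv2.imwrite("pics/hang.png",a)
b=read_camera("side");cs=camera_info("side");print("side exp",proj(cs,[p,p+T.apply([-.0295,0,-.008]),p+T.apply([0,0,.02])]).round())
for r in rects("side","weight_centre",p[2],cs,pmin=.1): print(r[2:])
E
```

```text
[0.53781524 0.08840093 0.09696447] 0.017561070078181314 [ 0.16123269 -1.298288   -3.26411819] [-0.0291432  -0.1507952   0.02498207] [ 1.60085253e-02  3.34695881e-01 -2.65120305e-01  9.72250156e-01
 -7.31697523e-04  3.01587423e+00]
([518.0, 83.0, 58.0, 30.0, 5.0], [517.0, 85.0], 0.89, [230.4, 242.2, 54.7, 94.4])
knob [[254. 266.]]
block if horizontal [[254. 316.]]
block if hanging [[254. 239.]]
side exp [[266. 178.]
 [258. 178.]
 [266. 182.]]
(0.51, [253.3, 172.9, 11.6, 16.2])
(0.17, [240.8, 280.8, 10.2, 9.2])
```

>>> send_rows(series=[0, 0, 0, 0, 60, 0, 0.05, 0, 0, 0, 0, 60, 0, 0.05, 0, 0, 0, 0, 60, 0, 0.05, 0, 0, 0, 0, 60, 0, 0.05, 0, 0, 0, 0, 60, 0, 0.05, 0, 0, 0, 0, 60, 0, 0.05, 0, 0, 0, 0, 60, 0, 0.05, 0, 0, 0, 0, 60, 0, 0.05, 0, 0, 0, 0, 60, 0, 0.05, 0, 0, 0, 0, 60, 0, 0.05])

```text
clock: 57.43
tcp_pos: [0.6242, 0.0978, 0.1568]
orientation: [-0.033, 0.889, 0.063, 0.452]
wrist_force: [1.4, -0.2, -3.8]
finger_gap: 0.0168
```

```bash
python3 - <<'E'
from h import *
for i in range(5): read_camera("wrist")
s=get_state();print(s["tcp_pos"],s["joint_pos"].round(2),s["finger_gap"],s["ft_torque"]);print(rot(s["orientation"]).as_matrix().round(3))
E
```

```text
[0.6222647  0.09860219 0.15423343] [-0.04  0.05 -1.03 -0.43  0.15  3.03] 0.01770012802157813 [-0.19971702  1.24472752  0.05987604]
[[ 0.589  0.143  0.795]
 [ 0.082 -0.99   0.117]
 [ 0.804 -0.003 -0.595]]
```

```bash
cat >> h.py <<'E'
def relp(xyz,az,tilt):
    s=get_state();T=rot(s["orientation"]);a,t=np.radians([az,tilt])
    r=np.array([np.cos(a),np.sin(a),0]);k=np.array([0,0,1.])
    X=np.cos(t)*r+np.sin(t)*k;Z=np.sin(t)*r-np.cos(t)*k;G=R.from_matrix(np.c_[X,np.cross(Z,X),Z])
    return np.round(T.inv().apply(np.array(xyz)-s["tcp_pos"])*100,2),np.round((T.inv()*G).as_rotvec(degrees=True),1)
E
python3 -c "
from h import *
s=get_state();print(np.degrees(np.arctan2(.082,.589)))
print(relp([.57,.29,.17],30,50));print(relp([.50,.48,.15],45,65))"
```

```text
7.925718751934542
(array([ -0.23, -19.7 ,  -2.86]), array([ 17. ,  -3.5, -13.6]))
(array([ -4.4 , -39.49,  -5.02]), array([ 31.6,  11. , -19. ]))
```

>>> send_rows(series=[-0.2, -19.7, -2.9, 17, -3.5, -13.6, 0.05, -0.2, -19.7, -2.9, 17, -3.5, -13.6, 0.05, -0.2, -19.7, -2.9, 17, -3.5, -13.6, 0.05, -0.2, -19.7, -2.9, 17, -3.5, -13.6, 0.05, -0.2, -19.7, -2.9, 17, -3.5, -13.6, 0.05, -0.2, -19.7, -2.9, 17, -3.5, -13.6, 0.05, -0.2, -19.7, -2.9, 17, -3.5, -13.6, 0.05, -0.2, -19.7, -2.9, 17, -3.5, -13.6, 0.05])

```text
clock: 58.35
tcp_pos: [0.5699, 0.2905, 0.1712]
orientation: [-0.109, 0.875, 0.235, 0.409]
wrist_force: [0.3, -0.5, -2.9]
finger_gap: 0.0175
```

```bash
python3 -c "
from h import *
s=get_state();print(s['tcp_pos'],s['joint_pos'].round(2),s['finger_gap']);
print(relp([.50,.48,.15],45,65));print(rot(s['orientation']).as_matrix().round(2))"
```

```text
[0.56990978 0.29049048 0.17121444] [ 0.25  0.01 -0.92 -0.22  0.21  2.96] 0.017497559191273198
(array([  0.61, -19.91,   3.99]), array([12.7, 14.8, -8. ]))
[[ 0.55  0.5   0.66]
 [ 0.32 -0.87  0.38]
 [ 0.77  0.   -0.64]]
```

>>> send_rows(series=[0.6, -19.9, 4, 12.7, 14.8, -8, 0.05, 0.6, -19.9, 4, 12.7, 14.8, -8, 0.05, 0.6, -19.9, 4, 12.7, 14.8, -8, 0.05, 0.6, -19.9, 4, 12.7, 14.8, -8, 0.05, 0.6, -19.9, 4, 12.7, 14.8, -8, 0.05, 0.6, -19.9, 4, 12.7, 14.8, -8, 0.05, 0.6, -19.9, 4, 12.7, 14.8, -8, 0.05, 0.6, -19.9, 4, 12.7, 14.8, -8, 0.05, 0.6, -19.9, 4, 12.7, 14.8, -8, 0.05])

```text
clock: 59.1
tcp_pos: [0.5134, 0.4883, 0.1562]
orientation: [-0.203, 0.782, 0.324, 0.492]
wrist_force: [0.8, -0.0, -3.0]
finger_gap: 0.0172
```

```bash
python3 -c "
from h import *
s=get_state();print(s['tcp_pos'],s['joint_pos'].round(2),s['finger_gap'],s['ft_torque']);
print(rot(s['orientation']).as_matrix().round(2))
for t in(65,72,78): print(t,relp([.50,.48,.08],45,t))"
```

```text
[0.51337414 0.48834132 0.15623079] [ 0.56  0.29 -1.03 -0.86  0.2   3.04] 0.01720088444660528 [-0.96132365  0.93123329 -0.02653143]
[[ 0.31  0.71  0.64]
 [ 0.31 -0.71  0.64]
 [ 0.9   0.   -0.43]]
65 (array([-7.54, -0.36,  1.92]), array([0.1, 0.7, 0. ]))
72 (array([-7.54, -0.36,  1.92]), array([0.1, 7.7, 0. ]))
78 (array([-7.54, -0.36,  1.92]), array([ 0.1, 13.7,  0. ]))
```

>>> send_rows(series=[-2, 0, 1, 0, 0, 0, 0.05, -4.5, 0, 2.1, 0, 0, 0, 0.05, -7, 0, 3.3, 0, 0, 0, 0.05, -8.5, 0, 4, 0, 0, 0, 0.05, -9.5, 0, 4.5, 0, 0, 0, 0.05, -9.5, 0, 4.5, 0, 0, 0, 0.05, -9.5, 0, 4.5, 0, 0, 0, 0.05, -9.5, 0, 4.5, 0, 0, 0, 0.05], newtons=30)

```text
clock: 59.77
tcp_pos: [0.5271, 0.5013, 0.053]
orientation: [-0.202, 0.784, 0.325, 0.488]
wrist_force: [0.4, -0.3, -2.3]
finger_gap: 0.0171
```

```bash
python3 -c "
from h import *
s=get_state();print(s['tcp_pos'],s['joint_pos'].round(2),s['finger_gap'],s['wrist_force']);
print(rot(s['orientation']).as_matrix().round(2))
for t in(65,75): print(t,relp([.513,.488,.046],45,t))"
```

```text
[0.52712015 0.50133456 0.05303869] [ 0.57  0.6  -1.03 -1.16  0.19  3.04] 0.01711951717571076 [ 0.35730365 -0.34387854 -2.2570083 ]
[[ 0.31  0.71  0.63]
 [ 0.31 -0.71  0.63]
 [ 0.9   0.   -0.44]]
65 (array([-1.49, -0.06, -1.43]), array([-0. ,  1.2,  0. ]))
75 (array([-1.49, -0.06, -1.43]), array([-0. , 11.2,  0. ]))
```

>>> send_rows(series=[-0.3, 0, 0.15, 0, 0, 0, 0.05, -0.6, 0, 0.3, 0, 0, 0, 0.05, -0.8, 0, 0.4, 0, 0, 0, 0.05, -0.8, 0, 0.4, 0, 0, 0, 0.05, -0.8, 0, 0.4, 0, 0, 0, 0.05])

```text
clock: 60.18
tcp_pos: [0.5263, 0.5025, 0.044]
orientation: [-0.203, 0.784, 0.326, 0.489]
wrist_force: [-0.0, -1.9, 1.8]
finger_gap: 0.0175
```

>>> send_rows(series=[0, 0, 0, 0, 0, 0, 0.7, 0, 0, 0, 0, 0, 0, 0.7, 0, 0, 0, 0, 0, 0, 0.7, 0, 0, 0, 0, 0, 0, 0.7, 0, 0, 0, 0, 0, 0, 0.7, 1, 0, 0, 0, 0, 0, 0.7, 4, 0, 0, 0, 0, 0, 0.7, 8, 0, 0, 0, 0, 0, 0.7, 12, 0, 0, 0, 0, 0, 0.7, 12, 0, 0, 0, 0, 0, 0.7])

```text
clock: 61.02
tcp_pos: [0.5682, 0.5441, 0.163]
orientation: [-0.204, 0.78, 0.325, 0.495]
wrist_force: [1.4, 1.3, 1.8]
finger_gap: 0.0601
```

```bash
python3 -c "
from h import *
s=get_state();print(s['tcp_pos'],s['joint_pos'].round(2),s['wrist_force'])
b=read_camera('top')
for r in rects('top','weight_centre',.034,pmin=.1): print(r)
print(relp([.47,.45,.24],45,0))"
```

```text
[0.56820352 0.54406985 0.16299149] [ 0.6   0.37 -0.84 -0.77  0.17  3.06] [1.37265582 1.25443348 1.77832325]
(array([  1.92,  -0.27, -15.53]), array([ -0. , -64.1,   0.2]))
```

>>> send_rows(series=[2, 0, -15.5, 0, -64, 0, 0.6, 2, 0, -15.5, 0, -64, 0, 0.6, 2, 0, -15.5, 0, -64, 0, 0.6, 2, 0, -15.5, 0, -64, 0, 0.6, 2, 0, -15.5, 0, -64, 0, 0.6, 2, 0, -15.5, 0, -64, 0, 0.6, 2, 0, -15.5, 0, -64, 0, 0.6, 2, 0, -15.5, 0, -64, 0, 0.6, 2, 0, -15.5, 0, -64, 0, 0.6, 2, 0, -15.5, 0, -64, 0, 0.6])

```text
clock: 61.95
tcp_pos: [0.4703, 0.4467, 0.2371]
orientation: [-0.041, 0.918, 0.381, 0.098]
wrist_force: [0.4, 1.2, 0.0]
finger_gap: 0.0514
```

```bash
python3 - <<'E'
from h import *
for i in range(5): s=get_state();ci=camera_info("wrist");a=read_camera("wrist")
cv2.imwrite("pics/up.png",a)
print(s["tcp_pos"],s["joint_pos"].round(2),ci["xyz"],rot(s["orientation"]).as_matrix().round(2)[2])
hsv=cv2.cvtColor(a,cv2.COLOR_BGR2HSV)
for r in rects("wrist","weight_centre",.034,ci,pmin=.2):
    print(r); x,y,w,h=[int(v) for v in r[3]]
    if r[2]>.4:
        for q in range(y-3,y+h+4,4): print(q,' '.join(f"{hsv[min(q,383),c,2]:3d}" for c in range(x-4,min(x+w+5,511),4)))
E
```

```text
[0.4717062  0.44796061 0.23296402] [ 0.62  0.28 -0.02  1.06  0.04  2.98] [0.50831613 0.48321379 0.38999406] [ 0.21 -0.   -0.98]
([519.0, 494.0, 36.0, 35.0, -45.0], [520.0, 494.0], 0.76, [239.6, 125.0, 32.9, 30.4])
122 158 159 152 152 151 151 153 152 153 153 159
126 157 150 103 101 102 100 101 101  98  91 156
130 157 152 105 106 113 151 137 108 105  91 155
134 157 154 106 109 190 190 190 168 101  92 149
138 151 147 102 137 191 191 187 187 107  87 153
142 155 144 105 132 196 194 195 192 105  89 155
146 155 149 102 102 170 192 188 128  99  85 155
150 157 149 107 102 101 106 102 100  99  85 151
154 154 152  99  96  97  93  90  89  89  83 155
158 151 150 150 152 151 151 155 151 156 150 152
```

```bash
python3 -c "
from h import *
print(relp([.5195,.494,.10],45,0))"
```

```text
(array([ 3.75,  0.16, 14.63]), array([ -0. , -12.5,   0.1]))
```

>>> send_rows(series=[3.75, 0.15, 3, 0, -12.5, 0, 0.5, 3.75, 0.15, 7, 0, -12.5, 0, 0.5, 3.75, 0.15, 11, 0, -12.5, 0, 0.5, 3.75, 0.15, 14.6, 0, -12.5, 0, 0.5, 3.75, 0.15, 14.6, 0, -12.5, 0, 0.5, 3.75, 0.15, 14.6, 0, -12.5, 0, 0.5, 3.75, 0.15, 14.6, 0, -12.5, 0, 0.5, 3.75, 0.15, 14.6, 0, -12.5, 0, 0.5, 3.75, 0.15, 14.6, 0, -12.5, 0, 0.5], newtons=70)

```text
clock: 63.0
tcp_pos: [0.5215, 0.4955, 0.1075]
orientation: [-0.001, 0.924, 0.383, 0.003]
wrist_force: [-0.3, 0.5, -0.3]
finger_gap: 0.0429
```

```bash
python3 - <<'E'
from h import *
for i in range(3): s=get_state();ci=camera_info("wrist");a=read_camera("wrist")
print(s["tcp_pos"],s["joint_pos"].round(2))
for r in rects("wrist","weight_centre",.034,ci,pmin=.2): print(r)
print(relp([.519,.494,.037],45,0),proj(ci,[[.519,.494,.052]]))
E
```

```text
[0.52139638 0.49542314 0.10628373] [ 0.65  0.64  0.26  1.18 -0.    3.  ]
([523.0, 498.0, 44.0, 35.0, 45.0], [524.0, 499.0], 0.58, [227.8, 171.6, 49.9, 57.5])
(array([-0.25, -0.07,  6.77]), array([ 0. , -0.2,  0.1])) [[253.31895215 218.60597131]]
```

>>> send_rows(series=[-0.1, 0, 2, 0, 0, 0, 0.5, -0.1, 0, 4, 0, 0, 0, 0.5, -0.1, 0, 5.5, 0, 0, 0, 0.5, -0.1, 0, 6.3, 0, 0, 0, 0.5, -0.1, 0, 6.8, 0, 0, 0, 0.5, -0.1, 0, 6.8, 0, 0, 0, 0.5, -0.1, 0, 6.8, 0, 0, 0, 0.5, -0.1, 0, 6.8, 0, 0, 0, 0.5, -0.1, 0, 6.8, 0, 0, 0, 0.5])

```text
clock: 63.95
tcp_pos: [0.5206, 0.4946, 0.0356]
orientation: [-0.0, 0.924, 0.383, 0.001]
wrist_force: [0.3, -0.2, 0.3]
finger_gap: 0.0432
```

>>> send_rows(series=[0, 0, 0, 0, 0, 0, 0.05, 0, 0, 0, 0, 0, 0, 0.05, 0, 0, 0, 0, 0, 0, 0.05, 0, 0, 0, 0, 0, 0, 0.05, 0, 0, 0, 0, 0, 0, 0.05, 0, 0, 0, 0, 0, 0, 0.05])

```text
clock: 64.45
tcp_pos: [0.5201, 0.4946, 0.0352]
orientation: [-0.0, 0.924, 0.384, 0.001]
wrist_force: [-1.3, 0.7, 6.2]
finger_gap: 0.0166
```

>>> send_rows(series=[0, 0, -1, 0, 0, 0, 0.05, 0, 0, -4, 0, 0, 0, 0.05, 0, 0, -8, 0, 0, 0, 0.05, 0, 0, -12, 0, 0, 0, 0.05, 0, 0, -14, 0, 0, 0, 0.05, -2.8, 2.5, -14, 0, 0, 0, 0.05, -5.6, 5, -14, 0, 0, 0, 0.05, -8.4, 7.5, -14, 0, 0, 0, 0.05, -11.2, 10, -14, 0, 0, -7, 0.05, -14, 12.5, -14, 0, 0, -14, 0.05])

```text
clock: 65.28
tcp_pos: [0.5086, 0.3047, 0.1738]
orientation: [0.0, 0.868, 0.496, -0.001]
wrist_force: [0.6, -0.0, -2.2]
finger_gap: 0.0171
```

```bash
python3 -c "
from h import *
s=get_state();print(s['tcp_pos'],s['finger_gap'],s['wrist_force']);print(relp([.4782,-.108,.175],89.3,0))"
```

```text
[0.50856811 0.3046916  0.17379321] 0.017068467589602357 [ 0.5908254  -0.00726664 -2.16705921]
(array([-37.08,  18.37,  -0.05]), array([ -0. ,   0.1, -29.9]))
```

>>> send_rows(series=[-36.8, 18.2, 0, 0, 0, -30, 0.05, -36.8, 18.2, 0, 0, 0, -30, 0.05, -36.8, 18.2, 0, 0, 0, -30, 0.05, -36.8, 18.2, 0, 0, 0, -30, 0.05, -36.8, 18.2, 0, 0, 0, -30, 0.05, -36.8, 18.2, 0, 0, 0, -30, 0.05, -36.8, 18.2, 0, 0, 0, -30, 0.05, -36.8, 18.2, 0, 0, 0, -30, 0.05, -36.8, 18.2, 0, 0, 0, -30, 0.05, -36.8, 18.2, 0, 0, 0, -30, 0.05])

```text
clock: 66.12
tcp_pos: [0.4759, -0.0997, 0.1744]
orientation: [-0.0, 0.713, 0.701, -0.0]
wrist_force: [1.8, 0.4, -2.6]
finger_gap: 0.0165
```

>>> send_rows(series=[0, 0, 0, 0, 0, 0, 0.05, 0, 0, 0, 0, 0, 0, 0.05, 0, 0, 0, 0, 0, 0, 0.05, 0, 0, 0, 0, 0, 0, 0.05, 0, 0, 0, 0, 0, 0, 0.05, 0, 0, 0, 0, 0, 0, 0.05])

```text
clock: 66.62
tcp_pos: [0.4772, -0.0964, 0.1745]
orientation: [-0.0, 0.712, 0.702, -0.0]
wrist_force: [0.3, 0.4, -3.1]
finger_gap: 0.0162
```

```bash
python3 - <<'E'
from h import *
for i in range(2): s=get_state();ci=camera_info("wrist");a=read_camera("wrist")
print(s['tcp_pos'],s['finger_gap'],s['wrist_force']);print(relp([.4782,-.108,.138],89.3,0))
cv2.imwrite("pics/pre.png",a)
# check the slabs still lie where they were: far edges
for n,y,z in(("s1",-.1077+.057,.054),("s2",-.110+.0495,.07),("s3",-.108+.042,.086),("s5",-.109+.027,.102)): print(n,proj(ci,[[.4775-.0,y,z]]).round(1))
c=int(proj(ci,[[.4775,-.07,.086]])[0,0])
print(c,list(enumerate(a[60:210,c,2].tolist(),60))[::1])
print(rects("wrist","weight_centre",.16,ci,pmin=.2))
E
```

```text
[ 0.47722026 -0.09648197  0.17450782] 0.016369750731643484 [-0.48109179 -0.09666981 -2.90851254]
(array([-1.13,  0.11,  3.65]), array([ 0. ,  0. , -0.1]))
s1 [[254.5 130.6]]
s2 [[254.7 146.1]]
s3 [[254.7 157.6]]
s5 [[255.  184.7]]
254 [(60, 201), (61, 206), (62, 203), (63, 205), (64, 203), (65, 204), (66, 202), (67, 182), (68, 146), (69, 114), (70, 95), (71, 91), (72, 105), (73, 128), (74, 148), (75, 162), (76, 165), (77, 169), (78, 173), (79, 171), (80, 167), (81, 164), (82, 156), (83, 135), (84, 99), (85, 74), (86, 70), (87, 84), (88, 131), (89, 188), (90, 219), (91, 221), (92, 212), (93, 207), (94, 208), (95, 204), (96, 208), (97, 209), (98, 209), (99, 206), (100, 208), (101, 204), (102, 208), (103, 209), (104, 209), (105, 208), (106, 207), (107, 205), (108, 208), (109, 207), (110, 205), (111, 212), (112, 209), (113, 209), (114, 207), (115, 208), (116, 206), (117, 208), (118, 208), (119, 209), (120, 208), (121, 207), (122, 210), (123, 204), (124, 208), (125, 208), (126, 208), (127, 209), (128, 208), (129, 203), (130, 193), (131, 199), (132, 212), (133, 222), (134, 218), (135, 210)
[... 270 characters left out ...]
, 218), (159, 221), (160, 218), (161, 211), (162, 212), (163, 213), (164, 213), (165, 212), (166, 213), (167, 215), (168, 215), (169, 216), (170, 214), (171, 212), (172, 214), (173, 211), (174, 213), (175, 215), (176, 215), (177, 214), (178, 212), (179, 207), (180, 194), (181, 172), (182, 175), (183, 188), (184, 191), (185, 194), (186, 200), (187, 216), (188, 224), (189, 221), (190, 218), (191, 216), (192, 220), (193, 217), (194, 218), (195, 215), (196, 212), (197, 212), (198, 209), (199, 209), (200, 200), (201, 169), (202, 121), (203, 83), (204, 81), (205, 76), (206, 76), (207, 79), (208, 75), (209, 74)]
[([477.0, -101.0, 56.0, 38.0, 88.0], [477.0, -95.0], 0.67, [221.8, 201.1, 68.5, 91.6])]
```

>>> send_rows(series=[-1.15, 0.1, 0, 0, 0, 0, 0.05, -1.15, 0.1, 0, 0, 0, 0, 0.05, -1.15, 0.1, 2.5, 0, 0, 0, 0.05, -1.15, 0.1, 2.5, 0, 0, 0, 0.05, -1.15, 0.1, 2.5, 0, 0, 0, 0.05, -1.15, 0.1, 2.5, 0, 0, 0, 0.05])

```text
clock: 67.27
tcp_pos: [0.4779, -0.1094, 0.1499]
orientation: [-0.0, 0.713, 0.701, -0.0]
wrist_force: [0.8, 0.3, -3.8]
finger_gap: 0.0165
```

```bash
python3 - <<'E'
from h import *
a=cv2.imread("pics/pre.png")
for r in(138,152,168,193): print(r,a[r,208:300:1,2].tolist())
s=get_state();print(s["tcp_pos"],s["orientation"],relp([.4782,-.109,.137],89.3,0))
E
```

```text
138 [158, 158, 153, 156, 156, 155, 159, 167, 183, 185, 178, 186, 201, 210, 212, 212, 212, 212, 214, 211, 207, 206, 210, 214, 212, 209, 209, 211, 213, 211, 212, 213, 211, 206, 205, 210, 209, 213, 208, 203, 201, 201, 202, 203, 206, 205, 204, 208, 205, 206, 205, 206, 206, 205, 207, 207, 204, 205, 204, 203, 202, 201, 204, 204, 208, 208, 210, 206, 211, 206, 208, 207, 207, 207, 207, 205, 193, 176, 172, 168, 161, 161, 157, 157, 154, 154, 154, 154, 154, 151, 153, 151]
152 [155, 159, 158, 160, 159, 156, 160, 166, 173, 189, 190, 182, 174, 179, 187, 196, 204, 208, 209, 212, 209, 210, 207, 208, 208, 205, 207, 205, 206, 203, 206, 206, 213, 213, 209, 204, 205, 207, 209, 209, 212, 210, 208, 207, 206, 204, 200, 201, 201, 201, 207, 206, 210, 210, 209, 216, 210, 212, 203, 205, 207, 207, 207, 204, 203, 203, 207, 206, 206, 208, 209, 210, 211, 209, 210, 205, 198, 179, 155, 148, 155, 155, 154, 152, 153, 149, 152, 150, 154, 155, 157, 161]
168 [158, 156, 154, 154, 152, 155, 155, 158, 168, 183, 190, 182, 183, 194, 207, 211, 212, 214, 217, 218, 215, 212, 208, 211, 211, 211, 208, 212, 211, 208, 206, 209, 209, 
[... 218 characters left out ...]
, 164, 158, 154, 154, 154, 151, 154, 158, 158, 155, 156, 154, 156, 153, 153]
193 [159, 156, 153, 152, 153, 152, 152, 156, 159, 170, 185, 189, 180, 177, 179, 180, 190, 207, 215, 215, 209, 212, 209, 212, 211, 212, 212, 214, 211, 211, 212, 214, 212, 213, 214, 212, 214, 216, 216, 218, 215, 213, 217, 216, 219, 221, 217, 219, 219, 220, 220, 218, 218, 218, 218, 216, 214, 212, 213, 217, 217, 217, 215, 217, 219, 218, 216, 215, 206, 193, 182, 198, 207, 196, 185, 176, 168, 152, 150, 154, 155, 154, 152, 152, 152, 150, 151, 150, 146, 148, 148, 151]
[ 0.47785164 -0.10940788  0.14989603] [-5.95552893e-05  7.12735720e-01  7.01432651e-01 -1.61114970e-04] (array([0.04, 0.03, 1.29]), array([-0. ,  0. , -0.2]))
```

>>> send_rows(series=[0, -0.15, 0.4, 0, 0, 0, 0.05, 0, -0.15, 0.8, 0, 0, 0, 0.05, 0, -0.15, 1.1, 0, 0, 0, 0.05, 0, -0.15, 1.25, 0, 0, 0, 0.05, 0, -0.15, 1.3, 0, 0, 0, 0.05, 0, -0.15, 1.3, 0, 0, 0, 0.05, 0, -0.15, 1.3, 0, 0, 0, 0.05])

```text
clock: 67.85
tcp_pos: [0.4767, -0.1097, 0.1373]
orientation: [0.001, 0.713, 0.701, -0.0]
wrist_force: [-2.0, -0.9, 4.4]
finger_gap: 0.0165
```

>>> send_rows(series=[0, 0, 0, 0, 0, 0, 0.3, 0, 0, 0, 0, 0, 0, 0.4, 0, 0, 0, 0, 0, 0, 0.4, 0, 0, -0.5, 0, 0, 0, 0.4, 0, 0, -2, 0, 0, 0, 0.4, 0, 0, -5, 0, 0, 0, 0.4, 0, 0, -9, 0, 0, 0, 0.4, 0, 0, -13, 0, 0, 0, 0.4, 0, 0, -16, 0, 0, 0, 0.4, 0, 0, -16, 0, 0, 0, 0.4])

```text
clock: 68.68
tcp_pos: [0.479, -0.1101, 0.3036]
orientation: [0.005, 0.713, 0.702, 0.002]
wrist_force: [0.4, -0.3, 0.7]
finger_gap: 0.0336
```

>>> send_rows(series=[-8.3, 0, 0, 0, 0, 0, 0.4, -8.3, 0, 0, 0, 0, 0, 0.4, -8.3, 0, 0, 0, 0, 0, 0.4, -8.3, 0, 0, 0, 0, 0, 0.4, -8.3, 0, 0, 0, 0, 0, 0.4, -8.3, 0, 0, 0, 0, 0, 0.4, -8.3, 0, 0, 0, 0, 0, 0.4, -8.3, 0, 0, 0, 0, 0, 0.4])

```text
clock: 69.35
tcp_pos: [0.4752, -0.1912, 0.2967]
orientation: [0.0, 0.712, 0.702, -0.0]
wrist_force: [-0.3, -0.0, -0.4]
finger_gap: 0.0343
```

```bash
python3 - <<'E'
from h import *
for i in range(3): s=get_state();ci=camera_info("wrist");a=read_camera("wrist")
print(s["tcp_pos"],ci["xyz"],s["clock"])
for r in rects("wrist","weight_centre",.136,ci,pmin=.3): print(r)
hsv=cv2.cvtColor(a,cv2.COLOR_BGR2HSV)
u=[proj(ci,[[.4767,y,z]])[0].round(1).tolist() for y,z in((-.109,.136),(-.082,.102),(-.136,.102))];print(u)
for r in range(10,190,6): print(f"{r:3d}",''.join('o' if (hsv[r,c,0]<13 and hsv[r,c,1]>130 and hsv[r,c,2]>110) else ('#' if hsv[r,c,2]<130 and hsv[r,c,1]<80 else ('*' if hsv[r,c,1]<50 and hsv[r,c,2]>170 else ('b' if hsv[r,c,1]>80 else '.'))) for c in range(205,310)))
E
```

```text
[ 0.47522109 -0.19143814  0.296688  ] [ 0.47686446 -0.10866624  0.43907372] 69.45
([477.0, -110.0, 36.0, 35.0, -1.0], [476.0, -109.0], 0.84, [235.1, 64.3, 40.5, 40.9])
([478.0, -131.0, 35.0, 8.0, 3.0], [477.0, -112.0], 0.5, [232.0, 53.2, 44.2, 62.4])
[[255.2, 83.2], [254.8, 53.9], [255.6, 110.8]]
 10 ...........#bbbbbbbbbbbbbbbbbbbbbbbbbbbbbbbbbbbbbbbbbbbbbbbbbbbbbbbbbbbbbbbbbobbbbbbbbbb#................
 16 ............#bbbbbbbbbbbbbbbbbbbbbbbbbbbbbbbbbbbbbbbbbbbbbbbbbbbbbbbbbbbbbbboobbbbbbbbbb.................
 22 ..............#####bbbbbbbbbbbbbbbbbbbbbbbbbbbbbbbbbbbbbbbbbbbbbbbbbbbbbbbbbbb.bbbbbb##..................
 28 .....................bbbooooooooooooooooooooooooooooooooooooooooooooooooobb..............................
 34 .....................bbooooooooooooooooooooooooooooooooooooooooooooooooooob..............................
 40 .....................bbboooooooooooooooooooooooooooooooooooooooooooooooooob..............................
 46 .....................bbboooooooooooooooooooooooooooooooooooooooooooooooooob..............................
 52 .....................bbboooo
[... 1797 characters left out ...]
bbbbbbbbboooooooob......................
154 ................#bboobbbbbbbbbbbbbbbbbbbbbb###.......bbbbbbbbbbbbbbbbbbbbbbbboboob#......................
160 ................#bboboobbbbbbbbbbbbbbbbbbbb##..****...bbbbbbbbbbbbbbbbbbbbbbboobbb#......................
166 ................#bbbooobbbbbbbbbbbbbbbbbbbbbbbbbbbbbbbbbbbbbbbbbbbbbbbbbbooobobbbb#......................
172 ................#bbbbbbbbbbbbbbbbbbbbbbbbbbbbbbbbbbbbbbbbbbbbbbbbbbbbbbbbooobbbbb#.......................
178 ........................bbbbbbbbbbbbbbbbbbbbbbbbbbbbbbbbbbbbbbbbbbbbbbb..................................
184 .........................................................................................................
```

```bash
python3 - <<'E'
from h import *
read_camera("wrist");ci=camera_info("wrist")
for r in rects("wrist","weight_centre",.136,ci,pmin=.5): print(r)
print(get_state()["clock"],hand_in())
E
```

```text
the job is handed in; nothing more can be done
69.65 None
```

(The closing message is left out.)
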